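# Load the inclined tube rotator and put it in gear

## Robot

A 6-joint arm with a two-finger parallel gripper is mounted at the origin on a cart in front of the work surface, level with it; the furniture and walls round the work are solid. World frame = base frame: x ahead of the robot, y to its left, z up, the work surface at z = 0. Lengths are in mm, angles in rad, forces in N, time in s.
With the tool pointing down it reaches from about 350 to 875 mm from the base axis. Payload 4.2 kg.
Tool frame: the origin (TCP) lies midway between the tips of the shut fingers; the grasp point (between the pads) lies 19 mm behind it; z points along the fingers, y is the direction in which the jaws open and shut (so a half turn about z gives the same grasp; the last joint's range is limited). The gripper opens to 85 mm and grips with 20 to 120 N. Pads are 22 mm wide; open, the fingers measure 114 mm over their backs; the gripper's body (76 mm by 85 mm) begins 54 mm behind the grasp point. The pads swing forward as they close: fully open they stand 13 mm farther back than shut.
Start: joints at [-0.892, 0.385, 0.008, 0, -1.194, -0.259], TCP at [254.749, -570.703, 231.312] pointing down, gripper open.
Joint ranges: [-3.14, 3.14], [-1.21, 2.06], [-1.07, 1.41], [-3.16, 2.05], [-2.99, -0.16], [-3.1, 3.1]. Speed limits (rad/s): [2.79, 2.79, 3.14, 3.14, 3.14, 3.14].

## Interface

Orientations are given as a unit quaternion [x, y, z, w].
In Python, from bench import read_state, get_image, job_done, search_frame, regions_of gives the robot as it stands.
- The arm moves only by the tool servo_tool, never from a script. Its arguments are lists of equal length, an entry for each row: "turn": the turn, a rotation vector about the world's x, y, z in rad, a list of three; "dp": the shift along the world's x, y, z in m, a list of three; "fingers": the finger opening in m, from 0 to 0.0854. In form: {"turn": [[rx, ry, rz], ...], "dp": [[tx, ty, tz], ...], "fingers": [fingers, ...]}. A call has exactly 5 rows; each row shifts and turns the pose as measured when the row begins; what a row does not reach is not made up. A row lasts 1/8 s, in which the tool goes at most 62.5 mm and 10.7 degrees, less where a joint would pass 70% of its speed; a pose out of reach is approached as far as the arm can. A call is refused whole if a number of a shift passes 0.0625 or a number of a turn 0.188, either way. A call with a gripper value outside its range is refused whole. The fingers move at their own pace and stop on an object; the grip force is fixed at half the most. Time passes only in rows, so rows that do not move let the fingers close, or fill a call up. It gives the time, the measured TCP pose, the force and the opening at its end, in the units of the state.
- read_state(): the state, without advancing time (a new reading comes with each control period).
- get_image(name): name is "scene" or "top" or "wrist"; returns a dict with "img" (480x640x3 uint8, red, green, blue), "vfov" (degrees; the focal length in pixels is half the picture's height over the tangent of half this angle, whatever the lens; pixels are square), "cx", "cy" (the principal point, pixels), "k1" (the pictures are not rectified: a ray, as slopes to the right and down, at radius r is drawn at 1 + k1 r^2 times it, then the intrinsics apply), "world_from_camera" (4x4, takes a point from camera to world coordinates); the wrist camera has in their place "mount" (4x4, takes a point from camera to tool coordinates, whose origin is the TCP and whose axes are the flange's). Camera axes: x right, y down, z forward; pixel columns grow to the right and rows downward; lengths in mm; the calibration is good to about 2 mm. A picture is of the moment at which its call begins: read the wrist's pose just before it. There is no depth.
- job_done(): hands the job in, once; it reports no verdict.
Trained networks look in the newest picture that a camera, given by its name, has taken for a name from the list of things; names that differ only in an ending like _2 or _b are one class to them, and where a whole thing is asked for, a point or a joint stands for the part that bears it (a point fixed in the world has none). Each returns a list of dicts, best first, with "score" (0 to 1); they miss things now and then, are a little off and sometimes report something else, mostly with a low value. They report only what shows in the picture. A call takes as long as a camera call. They do not tell look-alikes from the thing itself.
- search_frame(query, camera): "box" ([left, top, width, height] in pixels, round what is visible of it).
- regions_of(query, camera): "region" (480x640 bool, what is visible of it) and "box" ([left, top, width, height] in pixels, round what is visible of it).
The state is a dict: "clock": time; "joints": joint angles; "joint_vel": joint speeds; "joint_efforts": joint torques, N m; "position": TCP position; "ee_rot": TCP orientation; "contact_force": force on the tool from outside, world axes, zero at the start; "wrist_torque": the same for the moment, N m; "gripper_width": finger opening in mm.
Only numpy, scipy, OpenCV 4.12 (cv2) and the standard library are available. Lean on these libraries where they do the work, as an engineer would, in place of code of your own. Each camera call takes 0.05 s, during which the arm holds its last target. There are 200 camera calls.

## Task

Set up the inclined tube rotator: put the spacer sleeve, then the tube carrier disc (hub upward), then the closed clamp cap (open end down) on its slanting spindle, each slid fully home against the one below before the next goes on. When the stack is complete, move the drive lever through its zigzag gate from the near notch to the far end of the last notch and let go of it. Leave the two jars and the small glass beaker where they stand.

Things in the scene. Friction and masses are not known exactly. Their poses are not given: they have to be found in the camera images.
- rotator: Fixed bench machine whose position and yaw vary. Origin on the worktop under the foot of the spindle; x points to its rear (away from the robot at yaw 0), y to its left. A foot plate 190 x 140 x 24 mm carries an inclined white motor head (80 mm across). A drive box 130 x 100 x 50 mm stands to its right, centre at (35, -145) mm, with an aluminium gate plate (top at z = 70 mm) in which the lever runs.
- spindle: The fixed spindle on the motor head, at (0, 0, 105) mm in the rotator's frame. Its z axis runs up along the spindle, which leans 30 degrees from vertical toward the rotator's front (-x of the rotator); its y is the rotator's y. Origin at the centre of the round seat (52 mm across) on which the spacer rests. Seated heights of the undersides along z: spacer 0, carrier 32 mm, cap 56 mm.
- spindle_tip (a point): End of the spindle, on its axis 68 mm above the seat. Along the axis from the seat: a boss 20 mm in diameter and 16 mm high, which only the bore of the spacer passes, then a shaft 12 mm in diameter whose last 7 mm taper to 5 mm.
- spacer: Loose plain steel sleeve, 40 mm outside diameter, 32 mm high, through bore 24 mm, standing upright at the start, 120 g. Origin at the centre of its underside, z up along the bore.
- spacer_mid (a point): Centre of the spacer, half way up (16 mm) on its axis.
- carrier: Loose white tube carrier: a disc 112 mm in diameter and 6 mm thick with a central hub 34 mm in diameter that rises 18 mm above the disc (24 mm over all), bore 15 mm right through. Eight small pairs of clips, 8 mm high, stand round the rim from 46 to 54 mm radius. Lies flat, hub up. Origin at the centre of its underside, z up. About 100 g. Grip it by the hub.
- cap: Loose grey ribbed clamp cap, about 33 mm in diameter, 32 mm high, standing open end down, closed on top; blind bore 15 mm in diameter, 20 mm deep, open below. Origin at the centre of its underside, z up. It is not threaded: it is pushed over the spindle end and rests on the hub. 60 g.
- lever_fore (a joint): Travel of the drive lever toward the rear of the rotator (rotator +x), m: 0 in the near end of the gate, 0.05 at the far end. Moves with about 1.5 N of friction and stays where it is left; no spring.
- lever_side (a joint): Travel of the drive lever to the right of the rotator (rotator -y), m: 0 in the left leg, 0.028 in the right leg; same friction. The gate is a Z-shaped slot 13 mm wide for the 8 mm lever: rearward 25 mm in the left leg, then 28 mm to the right, then rearward 25 mm in the right leg to its end.
- lever_grip (a point): Middle of the lever's upright grey handle, a cylinder 20 mm in diameter and 34 mm high; this point moves with the lever and is 103 mm above the worktop, 33 mm above the gate plate.
- jar_mint_a: Small jar with a screw cap, 47 mm wide, 83 mm high, loose bystander. Origin at the centre of its underside.
- jar_mint_b: A second jar like it, loose bystander.
- glass_beaker: Small glass beaker, 55 mm wide, 66 mm high, loose bystander. Origin at the centre of its underside.
There are look-alikes about, which are no part of the job. What is shaped like the spacer but black is not meant. Leave any black look-alike of the cap alone.

How it is judged (in metres and radians):
On the way, in this order (a step that is already met when the one before it is completed fails the run):
1. the spacer rests on the seat of the spindle, let go (x of spacer_mid in the frame of spindle between -0.004 and 0.004 m and y of spacer_mid in the frame of spindle between -0.004 and 0.004 m and z of spacer_mid in the frame of spindle between 0.0125 and 0.0195 m and angle between the z axis of spacer and the z axis of spindle, either way round below 0.12 rad and contact force between the fingers and spacer below 0.3 N and linear speed of spacer below 0.02 m/s), for 0.2 s.
2. the carrier rests on the spacer, hub outward, let go (x of spacer_mid in the frame of spindle between -0.004 and 0.004 m and y of spacer_mid in the frame of spindle between -0.004 and 0.004 m and z of spacer_mid in the frame of spindle between 0.0125 and 0.0195 m and angle between the z axis of each of spacer, carrier and the z axis of spindle, either way round below 0.12 rad and x of carrier in the frame of spindle between -0.004 and 0.004 m and y of carrier in the frame of spindle between -0.004 and 0.004 m and z of carrier in the frame of spindle between 0.0285 and 0.0355 m and contact force between the fingers and carrier below 0.3 N and linear speed of carrier below 0.02 m/s), for 0.2 s.
3. the cap rests on the hub, let go, the lever still in the left leg (x of spacer_mid in the frame of spindle between -0.004 and 0.004 m and y of spacer_mid in the frame of spindle between -0.004 and 0.004 m and z of spacer_mid in the frame of spindle between 0.0125 and 0.0195 m and angle between the z axis of each of spacer, carrier, cap and the z axis of spindle, either way round below 0.12 rad and x of carrier in the frame of spindle between -0.004 and 0.004 m and y of carrier in the frame of spindle between -0.004 and 0.004 m and z of carrier in the frame of spindle between 0.0285 and 0.0355 m and x of cap in the frame of spindle between -0.004 and 0.004 m and y of cap in the frame of spindle between -0.004 and 0.004 m and z of cap in the frame of spindle between 0.0525 and 0.0595 m and contact force between the fingers and cap below 0.3 N and linear speed of cap below 0.02 m/s and value of joint lever_side below 0.008 m), for 0.2 s.
4. the lever stands in the far end of the last notch (value of joint lever_fore above 0.044 m and value of joint lever_side above 0.023 m), for 0.2 s.
At the end, for the whole second after the job is handed in: The spacer sits on the spindle's seat, the carrier on the spacer and the cap on the hub, each on the spindle within 4 mm of the axis, 3.5 mm of its seated height and 0.12 rad of square, at rest and released; the lever is in the far end of the right leg (lever_fore over 0.044, lever_side over 0.023) (all of step 2 and all of step 4 and x of cap in the frame of spindle between -0.004 and 0.004 m and y of cap in the frame of spindle between -0.004 and 0.004 m and z of cap in the frame of spindle between 0.0525 and 0.0595 m and angle between the z axis of cap and the z axis of spindle, either way round below 0.12 rad and contact force between the fingers and spacer below 0.3 N and linear speed of each of spacer, cap below 0.02 m/s and contact force between the fingers and cap below 0.3 N); the robot touches nothing.
It fails at once if a jar or the glass beaker is pushed more than 30 mm or tipped over (distance of any of jar_mint_a, jar_mint_b, glass_beaker from where it was at the start of the episode above 0.03 m or angle between any of jar_mint_a, jar_mint_b, glass_beaker's own z axis and vertical above 0.5 rad).
It also fails if it takes over 72 s, if anything falls off the work surface, if the arm or the gripper's body presses on something with over 40 N, if the wrist force passes 120 N, or if a joint passes its speed limit or range.

## Working session

There is one attempt and no reset: what is moved stays moved. The work goes in short steps, Python scripts to look and compute and a tool call to move; the robot and the scene stay as the last step left them, time stands still between calls to the robot, and variables do not carry over. Pictures are saved under pics/ and viewed, about 8 in all and at most 12, crops included, and the job is handed in when it is done.

Besides the shell and the picture viewer there is one more tool, called after "Emit:" by a JSON object that holds its "method" and its "body", one argument or row to a line. servo_tool: Moves the arm, as the interface text tells. Its arguments: {"type":"object","properties":{"turn":{"type":"array","items":{"type":"array","items":{"type":"number"}}},"dp":{"type":"array","items":{"type":"array","items":{"type":"number"}}},"fingers":{"type":"array","items":{"type":"number"}}},"required":["turn","dp","fingers"]}

```bash
ls; mkdir -p pics
cat > h.py <<'E'
import numpy as np, cv2
from bench import *
from scipy.spatial.transform import Rotation as R
def cam(name):
    s=read_state(); d=get_image(name)
    if name=='wrist':
        T=np.eye(4);T[:3,:3]=R.from_quat(s['ee_rot']).as_matrix();T[:3,3]=s['position']
        d['W']=T@d['mount']
    else: d['W']=d['world_from_camera']
    d['W']=np.array(d['W']); d['f']=240/np.tan(np.radians(d['vfov']/2)); return d
def ray(d,u,v):
    x=np.array([(u-d['cx'])/d['f'],(v-d['cy'])/d['f']]); y=x.copy()
    for _ in range(20): y=x/(1+d['k1']*(y@y))
    return d['W'][:3,3], d['W'][:3,:3]@np.array([y[0],y[1],1])
def atz(d,u,v,z):
    o,r=ray(d,u,v); return o+r*(z-o[2])/r[2]
def proj(d,P):
    P=np.atleast_2d(P); q=(P-d['W'][:3,3])@d['W'][:3,:3]; s=q[:,:2]/q[:,2:]
    return s*(1+d['k1']*(s**2).sum(1,keepdims=True))*d['f']+[d['cx'],d['cy']]
def save(d,n): cv2.imwrite('pics/'+n,d['img'][:,:,::-1])
E
python3 - <<'E'
from h import *
np.set_printoptions(precision=3,suppress=True)
s=read_state(); print(s['clock'],s['position'],s['ee_rot'])
Is=[]
for c in ['top','scene']:
    d=cam(c); Is.append(d['img'][:,:,::-1]); save(d,c+'0.png'); print(c,d['vfov'],d['k1'],d['W'])
    for q in ['rotator','spacer','carrier','cap','lever_grip','jar_mint_a','glass_beaker']:
        print(q,[(round(x['score'],2),x['box'],atz(d,x['box'][0]+x['box'][2]/2,x['box'][1]+x['box'][3]/2,16)[:2].round()) for x in search_frame(q,c)[:4]])
E
```

```text
pics
0.0 [ 254.512 -570.199  230.214] [-0.208  0.978  0.001 -0.   ]
top 48.28906851962982 -0.14486432469987864 [[  -0.01    -0.994    0.111  373.982]
 [  -1.       0.013    0.026  -79.444]
 [  -0.028   -0.111   -0.993 1399.323]
 [   0.       0.       0.       1.   ]]
rotator [(0.79, [234.5, 171.8, 109.6, 81.9], array([609.,  23.]))]
spacer [(0.69, [178.0, 269.0, 21.3, 15.1], array([444., 289.])), (0.46, [175.2, 236.2, 15.5, 19.7], array([525., 305.]))]
carrier [(0.59, [260.8, 258.1, 42.0, 45.5], array([431.,  43.]))]
cap []
lever_grip [(0.58, [446.1, 201.2, 21.2, 26.4], array([ 599., -417.]))]
jar_mint_a [(0.61, [455.7, 244.5, 24.7, 20.5], array([ 492., -442.]))]
glass_beaker [(0.65, [445.4, 200.4, 22.7, 24.1], array([ 604., -417.]))]
scene 54.96793199923026 0.03667340090410145 [[  -0.614   -0.433    0.66  -186.489]
 [  -0.789    0.329   -0.519  470.11 ]
 [   0.008   -0.84    -0.543  685.994]
 [   0.       0.       0.       1.   ]]
rotator [(0.76, [201.5, 216.3, 115.2, 94.3], array([619.,  33.])), (0.73, [226.9, 231.5, 38.9, 49.1], array([664.,  42.]))]
spacer [(0.88, [175.7, 339.7, 26.8, 30.0], array([450., 289.])), (0.85, [155.3, 322.3, 21.7, 25.4], array([526., 303.]))]
carrier [(0.77, [272.6, 288.9, 54.8, 39.5], array([426.,  48.]))]
cap [(0.53, [382.5, 252.8, 15.0, 13.8], array([ 437., -232.])), (0.47, [375.7, 236.8, 15.1, 14.7], array([ 496., -267.]))]
lever_grip [(0.59, [276.6, 216.4, 12.4, 20.0], array([ 726., -108.]))]
jar_mint_a [(0.56, [385.0, 201.8, 16.6, 31.0], array([ 577., -385.])), (0.46, [226.1, 229.8, 38.3, 50.2], array([670.,  41.]))]
glass_beaker [(0.49, [380.2, 192.4, 23.1, 23.9], array([ 633., -435.]))]
```

Run:
```python
import cv2,numpy as np
t=cv2.imread('pics/top0.png');s=cv2.imread('pics/scene0.png')
a=cv2.resize(t[150:330,150:490],(800,424),interpolation=3)
cv2.imwrite('pics/t1.png',a)
cv2.imwrite('pics/s1.png',cv2.resize(s[180:390,140:420],(800,600),interpolation=3))
```

```text
(no output)
```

View pics/t1.png

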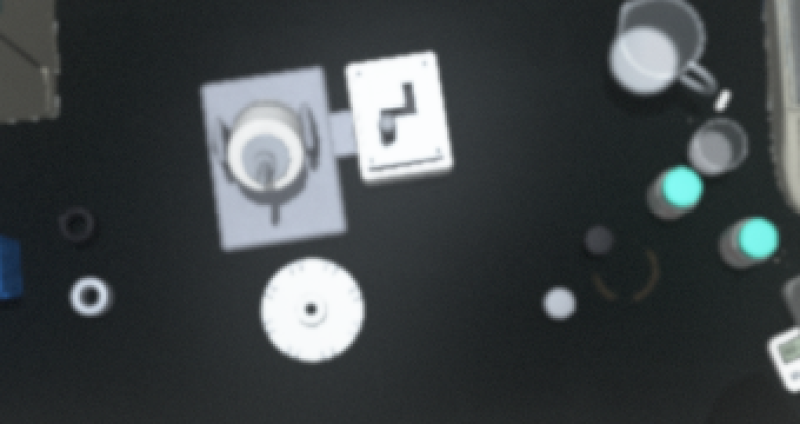

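View pics/s1.png

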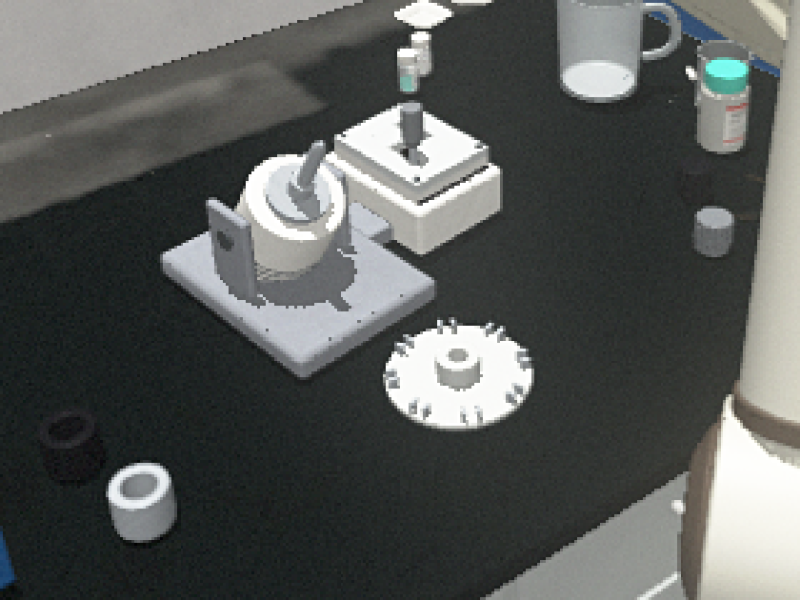

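Top crop (scale 2.353, offset 150,150): there are two sleeves, a bright steel one at (90,296) and a black one at (77,225). The steel one is meant. There are two caps, a grey one at (560,303) and a black one at (599,240). The grey one is meant. The carrier is at (311,309), the lever at (388,128) and the beaker and jars at right.

Run:
```python
from h import *
np.set_printoptions(precision=1,suppress=True)
d=cam('top'); c=lambda u,v:(u/2.353+150,v/2.353+150)
F=[atz(d,*c(*p),24)[:2] for p in [(202,84),(325,67),(346,232),(222,250)]]
G=[atz(d,*c(*p),70)[:2] for p in [(345,64),(434,51),(452,168),(364,183)]]
for A in (F,G):
    A=np.array(A); print(A, 'ctr',A.mean(0),'edges',np.linalg.norm(A-np.roll(A,-1,0),axis=1),'yaw',
     [np.degrees(np.arctan2(*(A[i]-A[j])[::-1])) for i,j in ((0,3),(1,2))],[np.degrees(np.arctan2(*(A[i]-A[j])[::-1]))-90 for i,j in ((0,1),(3,2))])
print('tip',atz(d,*c(275,222),163.9),'shaftshadow? alt',atz(d,*c(267,188),163.9))
for n,p,z in [('spacer',(90,296),32),('carrier',(311,309),24),('cap',(560,303),32),('blkspacer',(77,225),32),('blkcap',(599,240),32),('lever',(388,118),120),('jar',(682,187),83),('jar',(758,239),83),('beak',(717,147),66)]: print(n,atz(d,*c(*p),z))
w=cam('wrist'); np.set_printoptions(precision=3); print(w['mount'],w['vfov'],w['k1'])
```

```text
[[682.4 163.5]
 [699.1  25. ]
 [513.4   2.6]
 [495.2 139.8]] ctr [597.5  82.7] edges [139.5 187.  138.3 188.7] yaw [np.float64(7.232141661327127), np.float64(6.86881525812573)] [np.float64(6.877771500568457), np.float64(7.551819646461965)]
[[ 691.2   -0.2]
 [ 703.9  -96.5]
 [ 575.8 -113.7]
 [ 561.   -19.7]] ctr [633.  -57.5] edges [ 97.2 129.2  95.2 131.6] yaw [np.float64(8.529721554894103), np.float64(7.653647963686445)] [np.float64(7.548953290707374), np.float64(8.958030657433724)]
tip [510.1  64.7 163.9] shaftshadow? alt [544.2  72.7 163.9]
spacer [445.3 285.4  32. ]
carrier [429.3  41.6  24. ]
cap [ 432.2 -229.4   32. ]
blkspacer [524.2 301.3  32. ]
blkcap [ 500.1 -273.7   32. ]
lever [621.4 -47.3 120. ]
jar [ 550.4 -356.2   83. ]
jar [ 494.1 -435.4   83. ]
beak [ 595.6 -399.6   66. ]
[[   0.      -0.955   -0.295   75.329]
 [   1.       0.      -0.       0.372]
 [   0.      -0.295    0.955 -142.007]
 [   0.       0.       0.       1.   ]] 65.40529118345474 0.026344988251045198
```

Emit:
{"method": "servo_tool", "body": {
  "turn": [
    [0,0,-0.06],
    [0,0,-0.06],
    [0,0,-0.06],
    [0,0,-0.06],
    [0,0,-0.05]
  ],
  "dp": [
    [0.033,0.06,0.01],
    [0.033,0.06,0.01],
    [0.033,0.06,0.01],
    [0.033,0.06,0.01],
    [0.033,0.06,0.01]
  ],
  "fingers": [0.06,0.06,0.06,0.06,0.06]
}}

```text
clock: 1.52
position: [403.8, -297.4, 275.8]
ee_rot: [-0.056, 0.998, 0.0, -0.0]
contact_force: [0.7, -0.2, -0.3]
gripper_width: 59.9
```

Emit:
{"method": "servo_tool", "body": {
  "turn": [
    [0,0,0],
    [0,0,0],
    [0,0,0],
    [0,0,0],
    [0,0,0]
  ],
  "dp": [
    [0,0.06,0],
    [0,0.06,0],
    [0,0.06,0],
    [0,0.06,0],
    [0,0.0,0]
  ],
  "fingers": [0.06,0.06,0.06,0.06,0.06]
}}

```text
clock: 2.15
position: [405.6, -46.8, 278.0]
ee_rot: [-0.06, 0.998, 0.0, 0.004]
contact_force: [0.9, -0.2, 0.3]
gripper_width: 59.6
```

Run:
```python
from h import *
np.set_printoptions(precision=3,suppress=True)
s=read_state(); print(s['clock'],s['position'],s['ee_rot'],s['gripper_width'])
d=cam('wrist'); save(d,'w1.png'); np.save('pics/w1.npy',d,allow_pickle=True)
for q in ['rotator','spacer','carrier','cap','lever_grip']:
    print(q,[(round(x['score'],2),x['box']) for x in search_frame(q,'wrist')[:4]])
```

```text
2.15 [405.601 -46.79  278.017] [-0.06   0.998  0.     0.004] 59.57455452921009
rotator [(0.75, [242.2, 278.7, 225.6, 148.6])]
spacer [(0.86, [580.2, 238.3, 55.8, 45.1]), (0.78, [568.0, 302.4, 55.2, 40.4])]
carrier [(0.68, [342.0, 170.5, 102.8, 96.3])]
cap [(0.86, [128.8, 181.3, 43.5, 33.8]), (0.78, [90.4, 234.8, 42.5, 32.6]), (0.28, [0.6, 259.3, 65.9, 67.1])]
lever_grip [(0.78, [286.7, 376.2, 20.3, 49.0])]
```

View pics/w1.png

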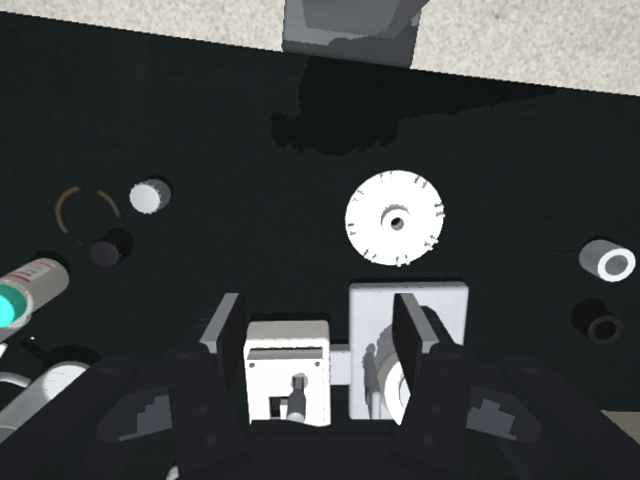

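Wrist view: the grey cap is at (150,196) and the black cap at (110,249). The carrier is at (395,218). The steel spacer is at (610,261), with the black sleeve behind it at (600,321). The lever is at (297,400).

```bash
cat >> h.py <<'E'
from scipy.optimize import minimize
a_=np.linspace(0,2*np.pi,60)
def hull(d,x,y,prof):
    P=np.vstack([np.c_[x+r*np.cos(a_),y+r*np.sin(a_),0*a_+z] for r,z in prof])
    return cv2.convexHull(proj(d,P).astype(np.float32))
def fit(d,cam_,q,x0,prof):
    p=proj(d,[x0[0],x0[1],prof[-1][1]/2])[0]; best=None
    for r in regions_of(q,cam_):
        v,u=np.nonzero(r['region']); e=np.hypot(u.mean()-p[0],v.mean()-p[1])
        if best is None or e<best[0]: best=(e,r['region'],r['score'])
    m=best[1].astype(np.float32); S=4
    k=cv2.resize(m,None,fx=S,fy=S,interpolation=cv2.INTER_NEAREST)
    def f(x):
        h=np.zeros_like(k); cv2.fillConvexPoly(h,np.round((hull(d,*x,prof)+.5)*S).astype(np.int32),1.)
        return 1-(h*k).sum()/np.maximum(h,k).sum()
    o=minimize(f,x0,method='Nelder-Mead',options=dict(initial_simplex=np.array(x0)+[[0,0],[8,0],[0,8]],xatol=.1))
    return o.x,1-o.fun,best[0],best[2]
E
python3 - <<'E'
from h import *
np.set_printoptions(precision=1,suppress=True)
T={'spacer':((445,285),[(20,0),(20,32)]),'carrier':((429,42),[(56,0),(56,6)]),'cap':((432,-229),[(16.5,0),(16.5,32)])}
for c in ('wrist','top','scene'):
    d=cam(c)
    for q,(x0,pr) in T.items():
        try: print(c,q,*fit(d,c,q,x0,pr))
        except Exception as e: print(c,q,e)
E
```

```text
wrist spacer [445.7 288. ] 0.9490277767181396 2.8863244843365945 0.78
wrist carrier [429.9  42.4] 0.9769185185432434 1.1776700224309624 0.6
wrist cap [ 432.5 -227.5] 0.8918283581733704 1.1475416474114077 0.57
top spacer [447.1 288. ] 0.733940064907074 1.3656320511011584 0.69
top carrier 'NoneType' object is not subscriptable
top cap [ 434.6 -227.8] 0.8702479600906372 0.8363806143500885 0.72
scene spacer [448.7 289.2] 0.9334672689437866 2.9942231435319733 0.94
scene carrier [434.4  44.2] 0.9618552327156067 2.1791934379121747 0.88
scene cap [ 434.5 -227. ] 0.8528150320053101 1.2692399816521125 0.52
```

Emit:
{"method": "servo_tool", "body": {
  "turn": [
    [0,0,0],
    [0,0,0],
    [0,0,0],
    [0,0,0],
    [0,0,0]
  ],
  "dp": [
    [0.008,0.0625,-0.01],
    [0.008,0.0625,-0.01],
    [0.008,0.0625,-0.01],
    [0.008,0.0625,-0.01],
    [0.008,0.0625,-0.01]
  ],
  "fingers": [0.06,0.06,0.06,0.06,0.06]
}}

```text
clock: 3.68
position: [445.1, 258.3, 229.9]
ee_rot: [-0.052, 0.999, 0.001, 0.006]
contact_force: [0.4, -0.6, 1.2]
gripper_width: 59.8
```

Emit:
{"method": "servo_tool", "body": {
  "turn": [
    [0,0,0],
    [0,0,0],
    [0,0,0],
    [0,0,0],
    [0,0,0]
  ],
  "dp": [
    [0,0.03,-0.03],
    [0,0,-0.03],
    [0,0,-0.03],
    [0,0,0],
    [0,0,0]
  ],
  "fingers": [0.06,0.06,0.06,0.06,0.06]
}}

```text
clock: 4.3
position: [445.5, 295.5, 137.1]
ee_rot: [-0.056, 0.998, 0.001, 0.007]
contact_force: [0.2, 0.9, 0.5]
gripper_width: 59.8
```

Run:
```python
from h import *
np.set_printoptions(precision=3,suppress=True)
s=read_state(); print(s['clock'],s['position'],s['ee_rot'],s['gripper_width'])
d=cam('wrist'); save(d,'w2.png')
print(fit(d,'wrist','spacer',(446,288),[(20,0),(20,32)]))
```

```text
4.3 [445.456 295.525 137.087] [-0.056  0.998  0.001  0.007] 59.81582769031522
(array([444.371, 286.592]), np.float64(0.7998627424240112), np.float64(1.793436965459971), 0.57)
```

View pics/w2.png

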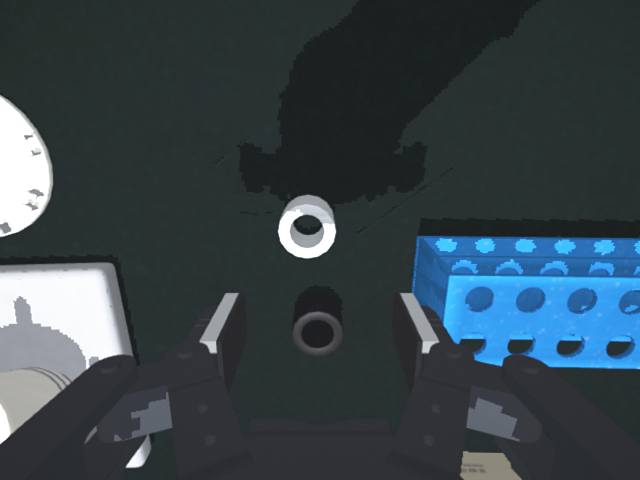

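Steel spacer is at (307,228), with the black sleeve behind it at (317,330). I'm descending on the steel one.

Emit:
{"method": "servo_tool", "body": {
  "turn": [
    [0,0.014,0],
    [0,0,0],
    [0,0,0],
    [0,0,0],
    [0,0,0]
  ],
  "dp": [
    [0,-0.009,0],
    [0,0,-0.04],
    [0,0,-0.04],
    [0,0,-0.03],
    [0,0,0]
  ],
  "fingers": [0.056,0.056,0.056,0.056,0.056]
}}

```text
clock: 5.03
position: [448.7, 286.4, 31.0]
ee_rot: [-0.055, 0.998, 0.006, 0.004]
contact_force: [-0.1, -0.2, 0.4]
gripper_width: 56.0
```

Run:
```python
from h import *
np.set_printoptions(precision=3,suppress=True)
s=read_state(); print(s['clock'],s['position'],s['ee_rot'],s['gripper_width'])
d=cam('wrist'); save(d,'w3.png')
g=cv2.cvtColor(d['img'],cv2.COLOR_RGB2GRAY)
print(fit(d,'wrist','spacer',(446,288),[(20,0),(20,32)]), proj(d,[446,287,32]))
```

```text
5.025 [448.738 286.356  30.986] [-0.055  0.998  0.006  0.004] 56.03011227451785
(array([445.357, 287.065]), np.float64(0.8465172052383423), np.float64(2.8932181276962594), 0.77) [[320.43  303.247]]
```

Emit:
{"method": "servo_tool", "body": {
  "turn": [
    [0,0.008,0],
    [0,0,0],
    [0,0,0],
    [0,0,0],
    [0,0,0]
  ],
  "dp": [
    [-0.003,0.0006,-0.014],
    [0,0,-0.014],
    [0,0,0],
    [0,0,0],
    [0,0,0]
  ],
  "fingers": [0.056,0.056,0.03,0.02,0.02]
}}

```text
clock: 5.75
position: [448.6, 290.2, 7.1]
ee_rot: [-0.055, 0.998, 0.011, 0.004]
contact_force: [1.6, -0.0, -2.4]
gripper_width: 38.6
```

Emit:
{"method": "servo_tool", "body": {
  "turn": [
    [0,0,0],
    [0,0,0],
    [0,0,0],
    [0,0,0],
    [0,0,0]
  ],
  "dp": [
    [0,0,0],
    [0,0,0],
    [0,0,0],
    [0,0,0.03],
    [0,0,0.04]
  ],
  "fingers": [0.02,0.02,0.02,0.02,0.02]
}}

```text
clock: 6.38
position: [446.4, 288.1, 75.0]
ee_rot: [-0.055, 0.998, 0.007, 0.0]
contact_force: [0.1, 0.5, -2.0]
gripper_width: 38.6
```

Emit:
{"method": "servo_tool", "body": {
  "turn": [
    [0.0,0,0],
    [0.02,-0.13,0],
    [0.02,-0.13,0],
    [0.015,-0.13,0],
    [0.014,-0.13,0]
  ],
  "dp": [
    [0,0,0.06],
    [0.018,-0.03,0.04],
    [0.019,-0.06,0.03],
    [0.019,-0.06,0],
    [0.019,-0.06,0]
  ],
  "fingers": [0.02,0.02,0.02,0.02,0.02]
}}

```text
clock: 7.0
position: [523.7, 100.4, 213.9]
ee_rot: [-0.054, 0.965, 0.025, 0.255]
contact_force: [3.0, -0.5, -0.1]
gripper_width: 39.1
```

```bash
cat >> h.py <<'E'
def st(psi=0.132):
    s=read_state(); M=R.from_quat(s['ee_rot']).as_matrix(); 
    print(s['clock'],'p',np.round(s['position'],1),'z',np.round(M[:,2],3),'y',np.round(M[:,1],3),'w',round(s['gripper_width'],1),'F',np.round(s['contact_force'],1))
    return np.array(s['position']),M
def target(seat,psi):
    c,s_=np.cos(psi),np.sin(psi); z=np.array([.5*c,.5*s_,-np.sqrt(.75)]); y=np.array([-s_,c,0]); return np.c_[np.cross(y,z),y,z]
E
python3 - <<'E'
from h import *
for i in range(3): p,M=st()
Mt=target(None,.132); print('turn needed',R.from_matrix(Mt@M.T).as_rotvec().round(3))
d=cam('wrist'); save(d,'w4.png')
print(proj(d,[545.3,77,163.9]),proj(d,[579,81.6,105]))
E
```

```text
7.0 p [523.7 100.4 213.9] z [ 0.49   0.075 -0.868] y [-0.116  0.993  0.021] w 39.1 F [ 3.  -0.5 -0.1]
7.0 p [523.7 100.4 213.9] z [ 0.49   0.075 -0.868] y [-0.116  0.993  0.021] w 39.1 F [ 3.  -0.5 -0.1]
7.0 p [523.7 100.4 213.9] z [ 0.49   0.075 -0.868] y [-0.116  0.993  0.021] w 39.1 F [ 3.  -0.5 -0.1]
turn needed [-0.02  -0.007  0.015]
[[269.57990707 249.08873323]] [[280.65963341 218.73903634]]
```

View pics/w4.png

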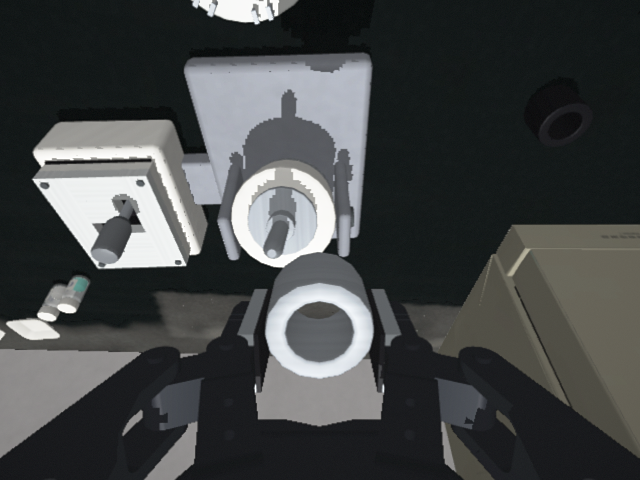

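Predicted tip is (270,249) and it shows at about (272,251). Predicted seat is (281,219) and it shows at about (283,215). The rotator estimate is good to about 2 mm. Next I align on the axis and look closer.

Emit:
{"method": "servo_tool", "body": {
  "turn": [
    [-0.02,-0.007,0.015],
    [0,0,0],
    [0,0,0],
    [0,0,0],
    [0,0,0]
  ],
  "dp": [
    [0.002,-0.026,-0.016],
    [0,0,0],
    [0,0,0],
    [0,0,0],
    [0,0,0]
  ],
  "fingers": [0.02,0.02,0.02,0.02,0.02]
}}

```text
clock: 7.68
position: [522.6, 67.1, 195.3]
ee_rot: [-0.062, 0.964, 0.013, 0.257]
contact_force: [-0.4, -0.6, -1.1]
gripper_width: 38.3
```

Run:
```python
from h import *
p,M=st()
Mt=target(None,.132); print('turn needed',R.from_matrix(Mt@M.T).as_rotvec().round(3))
d=cam('wrist'); save(d,'w5.png')
seat=np.array([579,81.6,105]);a=-Mt[:,2]
print('tcp minus axis',(p-seat-((p-seat)@a)*a).round(1),(p-seat)@a)
# dominant: what predicted pixels
for h in (0,16,61,68): print(h,proj(d,seat+h*a).round(1))
u,v=proj(d,seat+40*a)[0].astype(int); x0,y0=u-80,v-60
im=d['img'][y0:y0+120,x0:x0+160,::-1]; cv2.imwrite('pics/w5c.png',cv2.resize(im,None,fx=5,fy=5,interpolation=cv2.INTER_NEAREST)); print(x0,y0)
```

```text
7.675 p [522.6  67.1 195.3] z [ 0.493  0.057 -0.868] y [-0.126  0.992 -0.006] w 38.3 F [-0.4 -0.6 -1.1]
turn needed [ 0.006 -0.003  0.006]
tcp minus axis [-3.3 -7.5 -2.5] 107.06534690108101
0 [[329.6 241.9]]
16 [[330.1 249.3]]
61 [[331.8 276.1]]
68 [[332.1 281.3]]
250 202
```

View pics/w5c.png

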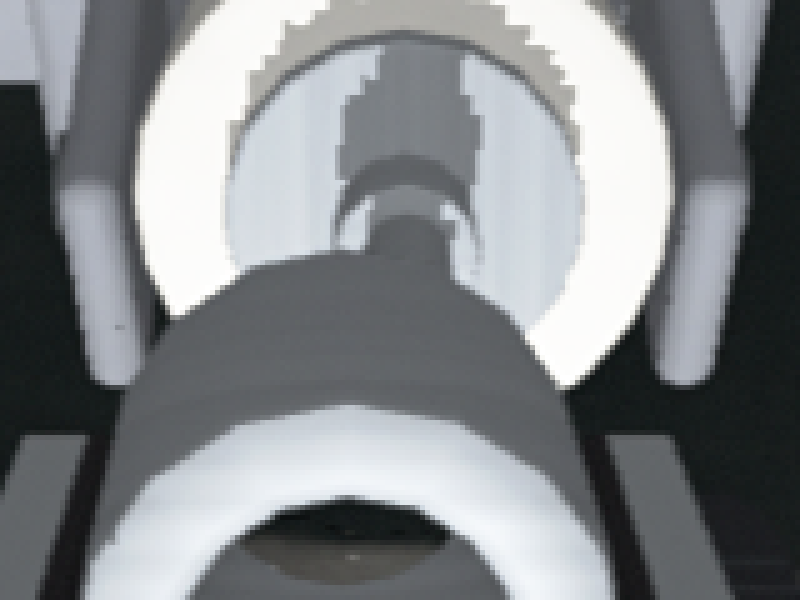

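Run:
```python
from h import *
from scipy.optimize import least_squares
d=cam('wrist'); p,M=st()
T=np.eye(4);T[:3,:3]=M;T[:3,3]=p
def circ(c,r,Mx): return proj(d,np.array(c)+r*(np.cos(a_)[:,None]*Mx[:,0]+np.sin(a_)[:,None]*Mx[:,1]))
def f(x):
    t=circ(p+M@[x[0],x[1],x[2]],20,M); b=circ(p+M@[x[0],x[1],x[2]+32],20,M)
    return np.array([t[:,1].min()-283.3,t[:,1].max()-378,b[:,1].min()-252.5,(t[:,0].min()+t[:,0].max())/2-320])
o=least_squares(f,[0,0,-25]); print('spacer top in tool',o.x,o.fun)
Mt=target(0,.132)
for org in ([579,81.6],[579,82.7],[581,82.7],[577,82.7]):
    s=circ([*org,105],26,Mt); w=circ(np.array([*org,105])-14*0*Mt[:,2],40,Mt)
    print(org,s[:,0].min(),s[:,0].max(),'top',s[:,1].min(),'bot',s[:,1].max())
print('obs',250+228/5,250+582/5,'top',202+36/5)
```

```text
7.775 p [522.5  66.8 195.1] z [ 0.493  0.057 -0.868] y [-0.126  0.992 -0.006] w 38.8 F [ 0.5  0.6 -1. ]
spacer top in tool [  0.19122989   0.9798512  -19.75495482] [-2.64366850e-01  6.91209955e-02  2.46407195e-01 -8.91381046e-06]
[579, 81.6] 292.5217964250476 366.703654541829 top 205.46452275555976 bot 276.14785453457984
[579, 82.7] 294.0859155212139 368.249038480363 top 205.62274164264085 bot 276.27227969765215
[581, 82.7] 293.8641857780641 367.6162270408195 top 207.77427670018392 bot 277.92584003183373
[577, 82.7] 294.3100735581578 368.88900832530936 top 203.4463522922913 bot 274.6009442916357
obs 295.6 366.4 top 209.2
```

Emit:
{"method": "servo_tool", "body": {
  "turn": [
    [0.006,-0.003,0.006],
    [0,0,0],
    [0,0,0],
    [0,0,0],
    [0,0,0]
  ],
  "dp": [
    [0.0045,0.0075,0.003],
    [0,0,0],
    [0.01,0.0013,-0.0173],
    [0.01,0.0013,-0.0173],
    [0,0,0]
  ],
  "fingers": [0.02,0.02,0.02,0.02,0.02]
}}

```text
clock: 8.4
position: [549.6, 78.8, 178.9]
ee_rot: [-0.065, 0.967, 0.018, 0.247]
contact_force: [-0.3, 0.4, -1.5]
gripper_width: 38.4
```

```bash
cat >> h.py <<'E'
ORG=[580,82.6]; PSI=.132
def rel(off=(0,0),psi=PSI,org=ORG):
    p,M=st(); Mt=target(0,psi); a=-Mt[:,2]; seat=np.array([*org,105.])
    e=p+M@[off[0],off[1],0]-seat; h=e@a; print('corr dp',-(e-h*a).round(1),'h',round(h,1),'turn',R.from_matrix(Mt@M.T).as_rotvec().round(3)); return p,M
E
python3 - <<'E'
from h import *
rel((.2,1.))
d=cam('wrist'); save(d,'w6.png')
E
```

```text
8.4 p [549.6  78.8 178.9] z [ 0.476  0.066 -0.877] y [-0.135  0.991  0.002] w 38.4 F [-0.3  0.4 -1.5]
corr dp [-8.6 -2.4 -5.1] h 79.4 turn [ 0.001 -0.022 -0.004]
```

View pics/w6.png

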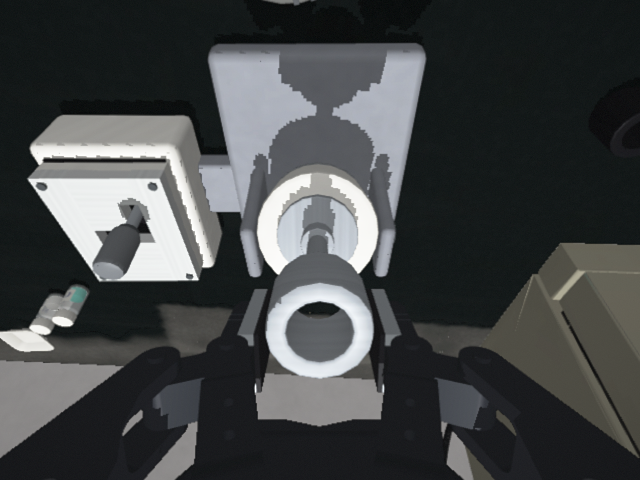

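Emit:
{"method": "servo_tool", "body": {
  "turn": [
    [0,-0.022,-0.004],
    [0,0,0],
    [0,0,0],
    [0,0,0],
    [0,0,0]
  ],
  "dp": [
    [-0.0085,-0.0024,-0.005],
    [0,0,0],
    [0,0,0],
    [0,0,0],
    [0,0,0]
  ],
  "fingers": [0.02,0.02,0.02,0.02,0.02]
}}

```text
clock: 9.07
position: [539.6, 75.7, 185.4]
ee_rot: [-0.064, 0.965, 0.016, 0.252]
contact_force: [0.3, 0.2, -2.0]
gripper_width: 38.8
```

Run:
```python
from h import *
rel((.2,1.))
```

```text
9.075 p [539.6  75.7 185.4] z [ 0.485  0.064 -0.872] y [-0.132  0.991 -0.001] w 38.8 F [ 0.3  0.2 -2. ]
corr dp [-3.9  0.  -2.3] h 90.1 turn [ 0.002 -0.013  0.   ]
```

Emit:
{"method": "servo_tool", "body": {
  "turn": [
    [0,0,0],
    [0,0,0],
    [0,0,0],
    [0,0,0],
    [0,0,0]
  ],
  "dp": [
    [0,0,0],
    [0,0,0],
    [0,0,0],
    [0,0,0],
    [0,0,0]
  ],
  "fingers": [0.02,0.02,0.02,0.02,0.02]
}}

```text
clock: 9.7
position: [539.7, 75.8, 185.1]
ee_rot: [-0.064, 0.966, 0.016, 0.252]
contact_force: [-0.8, -0.4, -1.7]
gripper_width: 38.0
```

Run:
```python
from h import *
rel((.2,1.)); s=read_state(); print(np.round(s['joint_vel'],3))
```

```text
9.7 p [539.7  75.8 185.1] z [ 0.484  0.064 -0.873] y [-0.132  0.991 -0.001] w 38.0 F [-0.8 -0.4 -1.7]
corr dp [-3.9 -0.1 -2.3] h 89.8 turn [ 0.002 -0.013  0.   ]
[-0.001  0.     0.001 -0.001  0.     0.   ]
```

Emit:
{"method": "servo_tool", "body": {
  "turn": [
    [0.002,-0.013,0],
    [0,0,0],
    [0,0,0],
    [0,0,0],
    [0,0,0]
  ],
  "dp": [
    [-0.004,0,-0.0023],
    [0,0,0],
    [0,0,0],
    [0,0,0],
    [0,0,0]
  ],
  "fingers": [0.02,0.02,0.02,0.02,0.02]
}}

```text
clock: 10.32
position: [535.7, 75.7, 188.5]
ee_rot: [-0.064, 0.965, 0.017, 0.255]
contact_force: [-0.3, -0.6, -2.2]
gripper_width: 38.5
```

Run:
```python
from h import *
rel((.2,1.)); d=cam('wrist'); save(d,'w7.png')
```

```text
10.325 p [535.7  75.7 188.5] z [ 0.489  0.065 -0.87 ] y [-0.132  0.991 -0.   ] w 38.5 F [-0.3 -0.6 -2.2]
corr dp [-2.3 -0.3 -1.4] h 94.8 turn [ 0.001 -0.008 -0.   ]
```

Emit:
{"method": "servo_tool", "body": {
  "turn": [
    [0,-0.006,0],
    [0,-0.005,0],
    [0,-0.005,0],
    [0,0,0],
    [0,0,0]
  ],
  "dp": [
    [0.006,0.0008,-0.015],
    [0.006,0.0008,-0.015],
    [0.006,0.0008,-0.015],
    [0,0,0],
    [0,0,0]
  ],
  "fingers": [0.02,0.02,0.02,0.02,0.02]
}}

```text
clock: 11.0
position: [558.3, 77.5, 168.5]
ee_rot: [-0.065, 0.969, 0.016, 0.24]
contact_force: [-0.7, -0.7, -1.0]
gripper_width: 38.6
```

Run:
```python
from h import *
rel((.2,1.))
```

```text
11.0 p [558.3  77.5 168.5] z [ 0.462  0.063 -0.885] y [-0.133  0.991  0.   ] w 38.6 F [-0.7 -0.7 -1. ]
corr dp [-10.7  -0.3  -6.2] h 66.1 turn [ 0.005 -0.038 -0.002]
```

Run:
```python
from h import *
s=read_state(); print(np.round(s['joints'],3),np.round(s['joint_vel'],3),np.round(s['joint_efforts'],1),s['wrist_torque'])
d=cam('wrist'); save(d,'w8.png')
```

```text
[ 0.393  0.143 -0.848  0.84  -0.161 -2.635] [ 0.002  0.009  0.003 -0.005 -0.002  0.002] [ -0.1 -23.   15.8   1.9   0.6   0. ] [-0.09319489  1.33275698  0.0394245 ]
```

View pics/w8.png

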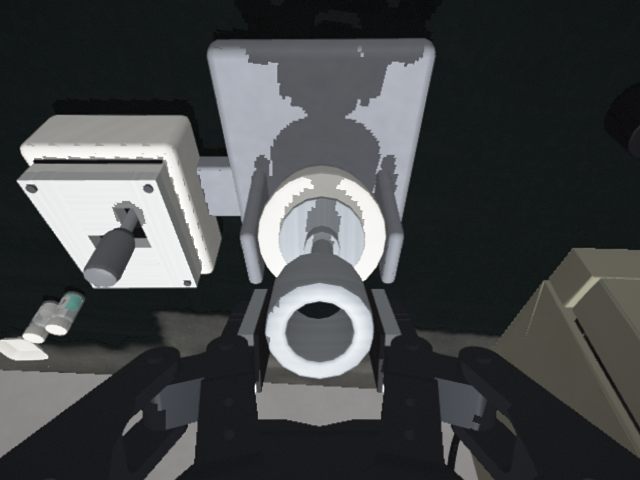

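J5 is at its limit (-0.161), so the arm can't lean 30° there. I'll regrip the spacer with the tool tilted about the jaw axis. First I back out and put it down upright at a free spot.

Emit:
{"method": "servo_tool", "body": {
  "turn": [
    [0,0,0],
    [0,0,0],
    [0,0,0],
    [-0.016,0.12,0],
    [-0.016,0.12,0]
  ],
  "dp": [
    [-0.012,-0.002,0.02],
    [-0.012,-0.002,0.02],
    [-0.012,-0.002,0.02],
    [-0.02,0,0.03],
    [-0.02,0.04,0]
  ],
  "fingers": [0.02,0.02,0.02,0.02,0.02]
}}

```text
clock: 11.68
position: [477.7, 108.3, 258.0]
ee_rot: [-0.064, 0.991, 0.008, 0.119]
contact_force: [0.8, -0.4, -1.8]
gripper_width: 38.3
```

Emit:
{"method": "servo_tool", "body": {
  "turn": [
    [-0.016,0.12,0],
    [-0.015,0.11,0],
    [0,0,0],
    [0,0,0],
    [0,0,0]
  ],
  "dp": [
    [-0.02,0.05,0],
    [-0.02,0.03,-0.03],
    [0,0,-0.03],
    [0,0,0],
    [0,0,0]
  ],
  "fingers": [0.02,0.02,0.02,0.02,0.02]
}}

```text
clock: 12.3
position: [438.2, 195.2, 202.0]
ee_rot: [-0.066, 0.998, 0.004, 0.005]
contact_force: [0.1, -0.1, -1.4]
gripper_width: 38.4
```

Run:
```python
from h import *
p,M=st(); print(np.round(read_state()['joints'],2))
```

```text
12.3 p [438.2 195.2 202. ] z [ 0.01   0.009 -1.   ] y [-0.132  0.991  0.008] w 38.4 F [ 0.1 -0.1 -1.4]
[ 0.76  0.16 -0.39 -0.   -1.01 -2.2 ]
```

Emit:
{"method": "servo_tool", "body": {
  "turn": [
    [-0.009,0.01,0],
    [0,0,0],
    [0,0,0],
    [0,0,0],
    [0,0,0]
  ],
  "dp": [
    [0,0,-0.05],
    [0,0,-0.06],
    [0,0,-0.05],
    [0,0,-0.012],
    [0,0,0]
  ],
  "fingers": [0.02,0.02,0.02,0.02,0.02]
}}

```text
clock: 12.92
position: [445.3, 198.4, 36.1]
ee_rot: [-0.066, 0.998, 0.007, 0.01]
contact_force: [-0.0, 0.4, -1.4]
gripper_width: 38.6
```

Emit:
{"method": "servo_tool", "body": {
  "turn": [
    [0,0,0],
    [0,0,0],
    [0,0,0],
    [0,0,0],
    [0,0,0]
  ],
  "dp": [
    [0,0,-0.004],
    [0,0,-0.004],
    [0,0,-0.003],
    [0,0,0],
    [0,0,0]
  ],
  "fingers": [0.02,0.02,0.02,0.02,0.02]
}}

```text
clock: 13.55
position: [448.6, 201.1, 30.0]
ee_rot: [-0.066, 0.998, 0.01, 0.015]
contact_force: [1.2, -0.5, -1.5]
gripper_width: 38.3
```

Emit:
{"method": "servo_tool", "body": {
  "turn": [
    [-0.02,0.03,0],
    [0,0,0],
    [0,0,0],
    [-0.005,0.01,0],
    [0,0,0]
  ],
  "dp": [
    [0,0,-0.008],
    [0,0,0],
    [0,0,-0.008],
    [0,0,0],
    [0,0,0]
  ],
  "fingers": [0.02,0.02,0.02,0.02,0.02]
}}

```text
clock: 14.18
position: [448.7, 201.2, 12.4]
ee_rot: [-0.066, 0.998, -0.002, -0.008]
contact_force: [0.2, -0.0, -1.6]
gripper_width: 39.0
```

Run:
```python
from h import *
p,M=st()
```

```text
14.175 p [448.7 201.2  12.4] z [-0.015 -0.005 -1.   ] y [-0.133  0.991 -0.003] w 39.0 F [ 0.2 -0.  -1.6]
```

Emit:
{"method": "servo_tool", "body": {
  "turn": [
    [0.005,-0.015,0],
    [0,0,0],
    [0,0,0],
    [0,0,0],
    [0,0,0]
  ],
  "dp": [
    [0,0,-0.005],
    [0,0,0],
    [0,0,0],
    [0,0,0],
    [0,0,0]
  ],
  "fingers": [0.02,0.02,0.02,0.02,0.02]
}}

```text
clock: 14.8
position: [449.2, 201.6, 8.1]
ee_rot: [-0.067, 0.998, 0.0, 0.001]
contact_force: [-0.6, 0.4, -0.9]
gripper_width: 38.5
```

Emit:
{"method": "servo_tool", "body": {
  "turn": [
    [0,0,0],
    [0,0,0],
    [0,0,0],
    [0,0,0],
    [0,0,0]
  ],
  "dp": [
    [0,0,0],
    [0,0,0],
    [0,0,0.03],
    [0,0,0.04],
    [0,0,0]
  ],
  "fingers": [0.058,0.058,0.058,0.058,0.058]
}}

```text
clock: 15.42
position: [449.7, 201.8, 80.4]
ee_rot: [-0.067, 0.998, 0.0, 0.001]
contact_force: [0.9, 0.4, 0.3]
gripper_width: 57.6
```

Emit:
{"method": "servo_tool", "body": {
  "turn": [
    [-0.015,0.12,0],
    [-0.015,0.12,0],
    [-0.015,0.11,0],
    [0,0,0],
    [0,0,0]
  ],
  "dp": [
    [0,0,0],
    [0,0,0],
    [0,0,0],
    [0,0,0],
    [0,0,0]
  ],
  "fingers": [0.058,0.058,0.058,0.058,0.058]
}}

```text
clock: 16.05
position: [446.5, 200.6, 78.1]
ee_rot: [-0.066, 0.981, -0.011, -0.181]
contact_force: [0.5, 0.1, -1.2]
gripper_width: 57.8
```

Run:
```python
from h import *
p,M=st(); print(np.round(read_state()['joints'],2))
d=cam('wrist'); save(d,'w9.png'); print(fit(d,'wrist','spacer',(448,201),[(20,0),(20,32)]))
```

```text
16.05 p [446.5 200.6  78.1] z [-0.355 -0.045 -0.934] y [-0.133  0.991  0.003] w 57.8 F [ 0.5  0.1 -1.2]
[ 0.64  0.5  -0.21 -0.19 -1.18 -1.97]
(array([445.5253222 , 201.17000687]), np.float64(0.6711017489433289), np.float64(1.2097123534412533), 0.82)
```

View pics/w9.png

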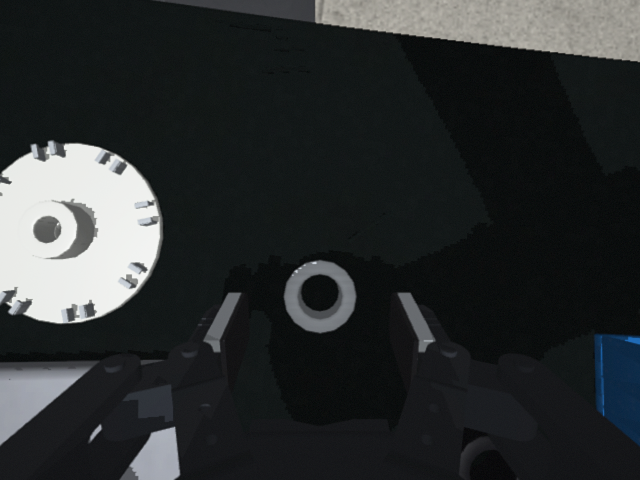

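Spacer stands upright, centred between the jaws at (320,295). Descending with the tilted tool.

Emit:
{"method": "servo_tool", "body": {
  "turn": [
    [0,0,0],
    [0,0,0],
    [0,0,0],
    [0,0,0],
    [0,0,0]
  ],
  "dp": [
    [-0.004,0,-0.03],
    [-0.004,0,-0.03],
    [0,0,-0.01],
    [0,0,0],
    [0,0,0]
  ],
  "fingers": [0.058,0.058,0.058,0.058,0.058]
}}

```text
clock: 16.77
position: [437.8, 201.5, 10.6]
ee_rot: [-0.068, 0.982, -0.01, -0.178]
contact_force: [-0.0, -0.9, 1.1]
gripper_width: 58.1
```

Run:
```python
from h import *
p,M=st()
```

```text
16.775 p [437.8 201.5  10.6] z [-0.347 -0.043 -0.937] y [-0.137  0.991  0.005] w 58.1 F [-0.  -0.9  1.1]
```

Emit:
{"method": "servo_tool", "body": {
  "turn": [
    [0,0,0],
    [0,0,0],
    [0,0,0],
    [0,0,0],
    [0,0,0]
  ],
  "dp": [
    [0.003,-0.0005,-0.006],
    [0,0,0],
    [0,0,0],
    [0,0,0],
    [0,0,0]
  ],
  "fingers": [0.058,0.058,0.02,0.02,0.02]
}}

```text
clock: 17.4
position: [442.6, 201.7, 6.3]
ee_rot: [-0.068, 0.982, -0.009, -0.175]
contact_force: [-0.3, 0.5, -0.3]
gripper_width: 38.7
```

Emit:
{"method": "servo_tool", "body": {
  "turn": [
    [0,0,0],
    [0,0,0],
    [0,0,0],
    [0,0,0],
    [0,0,0]
  ],
  "dp": [
    [0,0,0],
    [0,0,0],
    [0,0,0],
    [0,0,0],
    [0,0,0]
  ],
  "fingers": [0.02,0.02,0.02,0.02,0.02]
}}

```text
clock: 18.02
position: [442.5, 201.7, 6.3]
ee_rot: [-0.068, 0.982, -0.009, -0.175]
contact_force: [-0.1, 0.1, 1.2]
gripper_width: 38.7
```

Run:
```python
from h import *
p,M=st(); np.save('grip_spacer.npy',np.c_[M,p])
d=cam('wrist'); save(d,'w10.png')
print(fit(d,'wrist','spacer',(448,201),[(20,0),(20,32)]))
```

```text
18.025 p [442.5 201.7   6.3] z [-0.343 -0.041 -0.938] y [-0.137  0.991  0.007] w 38.7 F [-0.1  0.1  1.2]
(array([445.01860046, 202.04781342]), np.float64(0.7181792259216309), np.float64(6.264136045851926), 0.96)
```

View pics/w10.png

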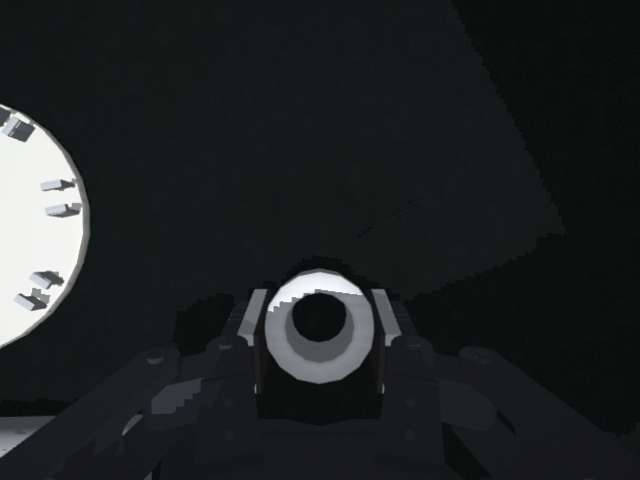

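```bash
cat >> h.py <<'E'
from scipy.optimize import least_squares
def up(psi): c,s=np.cos(psi),np.sin(psi); return np.array([[c,-s,0],[s,c,0],[0,0,1.]])
def spin(psi):
    U=up(psi); return U@R.from_euler('y',-np.pi/6).as_matrix()
def goal(grip,obj,h,org=ORG,psi=PSI):
    M0,p0=grip[:,:3],grip[:,3]; S=spin(psi)
    Q=S@up(psi).T; Rt=Q@M0; t=np.array([*org,105.])+h*S[:,2]-Q@(np.array(obj)-p0)
    p,M=st(); D=t-p; L=S.T@D
    print('goal',t.round(1),'dp',D.round(1),'in spindle axes',L.round(1),'turn',R.from_matrix(Rt@M.T).as_rotvec().round(3)); print('joints',np.round(read_state()['joints'],2))
E
python3 - <<'E'
from h import *
d=cam('wrist'); p,M=st()
def f(x):
    c=proj(d,np.c_[x[0]+20*np.cos(a_),x[1]+20*np.sin(a_),0*a_+x[2]])
    return np.array([c[:,0].min()-264.5,c[:,0].max()-375,c[:,1].min()-270,c[:,1].max()-384])
o=least_squares(f,[448,201,32]); print(o.x,o.fun)
goal(np.load('grip_spacer.npy'),[446.5,o.x[1],0],95)
E
```

```text
18.175 p [442.6 201.7   6.2] z [-0.343 -0.041 -0.938] y [-0.137  0.991  0.007] w 38.9 F [0.  0.9 1.1]
[446.10158703 202.6469301   29.55964042] [-0.47233284  0.47342249  0.47164606 -0.46077446]
18.175 p [442.6 201.7   6.2] z [-0.343 -0.041 -0.938] y [-0.137  0.991  0.007] w 38.9 F [0.  0.9 1.1]
goal [526.4  75.  190.7] dp [  83.8 -126.6  184.4] in spindle axes [ 149.7 -136.6  126.5] turn [ 0.069 -0.519  0.   ]
joints [ 0.64  0.59 -0.27 -0.21 -1.02 -1.94]
```

Emit:
{"method": "servo_tool", "body": {
  "turn": [
    [0,0,0],
    [0.017,-0.13,0],
    [0.017,-0.13,0],
    [0.017,-0.13,0],
    [0.017,-0.13,0]
  ],
  "dp": [
    [0,0,0.06],
    [0.015,-0.02,0.06],
    [0.02,-0.035,0.06],
    [0.02,-0.035,0.01],
    [0.02,-0.025,0]
  ],
  "fingers": [0.02,0.02,0.02,0.02,0.02]
}}

```text
clock: 18.8
position: [516.3, 89.7, 191.3]
ee_rot: [-0.069, 0.993, 0.007, 0.092]
contact_force: [-0.2, -0.0, -1.7]
gripper_width: 38.3
```

Emit:
{"method": "servo_tool", "body": {
  "turn": [
    [0,0,0],
    [0,0,0],
    [0,0,0],
    [0,0,0],
    [0,0,0]
  ],
  "dp": [
    [0,0,0],
    [0,0,0],
    [0,0,0],
    [0,0,0],
    [0,0,0]
  ],
  "fingers": [0.02,0.02,0.02,0.02,0.02]
}}

```text
clock: 19.42
position: [514.6, 89.7, 189.4]
ee_rot: [-0.069, 0.994, 0.006, 0.088]
contact_force: [-0.2, 0.1, -0.4]
gripper_width: 38.5
```

Run:
```python
from h import *
goal(np.load('grip_spacer.npy'),[446.3,202.6,0],85)
```

```text
19.425 p [514.6  89.7 189.4] z [ 0.175  0.025 -0.984] y [-0.138  0.99   0.001] w 38.5 F [-0.2  0.1 -0.4]
goal [531.5  75.7 182.1] dp [ 16.9 -14.   -7.3] in spindle axes [  9.3 -16.1 -13.8] turn [0.002 0.007 0.002]
joints [ 0.52  0.16 -0.46  0.09 -0.78 -2.02]
```

Emit:
{"method": "servo_tool", "body": {
  "turn": [
    [0.002,0.007,0.002],
    [0,0,0],
    [0,0,0],
    [0,0,0],
    [0,0,0]
  ],
  "dp": [
    [0.017,-0.014,-0.007],
    [0,0,0],
    [0,0,0],
    [0,0,0],
    [0,0,0]
  ],
  "fingers": [0.02,0.02,0.02,0.02,0.02]
}}

```text
clock: 20.05
position: [531.5, 77.0, 182.1]
ee_rot: [-0.071, 0.994, 0.008, 0.085]
contact_force: [-0.2, 0.4, -1.1]
gripper_width: 38.8
```

Run:
```python
from h import *
goal(np.load('grip_spacer.npy'),[446.3,202.6,0],85)
d=cam('wrist'); save(d,'w11.png')
g=d['img'].astype(int)
S=spin(PSI); seat=np.array([*ORG,105.])
for h in (0,16,68): print(h,proj(d,seat+h*S[:,2]).round(1))
```

```text
20.05 p [531.5  77.  182.1] z [ 0.167  0.027 -0.986] y [-0.142  0.99   0.004] w 38.8 F [-0.2  0.4 -1.1]
goal [531.5  75.7 182.1] dp [-0.  -1.3 -0. ] in spindle axes [-0.2 -1.3  0.1] turn [-0.    -0.001 -0.002]
joints [ 0.48  0.2  -0.43  0.07 -0.78 -1.95]
0 [[316.  294.6]]
16 [[316.  297.3]]
68 [[316. 309.]]
```

Emit:
{"method": "servo_tool", "body": {
  "turn": [
    [0,0,0],
    [0,0,0],
    [0,0,0],
    [0,0,0],
    [0,0,0]
  ],
  "dp": [
    [0,-0.001,0],
    [0.007,0.001,-0.013],
    [0.0075,0.001,-0.013],
    [0.0075,0.001,-0.013],
    [0,0,0]
  ],
  "fingers": [0.02,0.02,0.02,0.02,0.02]
}}

```text
clock: 20.72
position: [554.7, 79.2, 139.4]
ee_rot: [-0.071, 0.994, 0.008, 0.084]
contact_force: [0.0, 0.2, -1.3]
gripper_width: 38.6
```

Run:
```python
from h import *
goal(np.load('grip_spacer.npy'),[446.3,202.6,0],20)
d=cam('wrist'); save(d,'w12.png')
```

```text
20.725 p [554.7  79.2 139.4] z [ 0.165  0.027 -0.986] y [-0.142  0.99   0.003] w 38.6 F [ 0.   0.2 -1.3]
goal [563.7  80.  125.8] dp [  9.1   0.9 -13.6] in spindle axes [  1.1  -0.3 -16.3] turn [ 0.    -0.002 -0.002]
joints [ 0.46  0.29 -0.43  0.08 -0.69 -1.94]
```

View pics/w12.png

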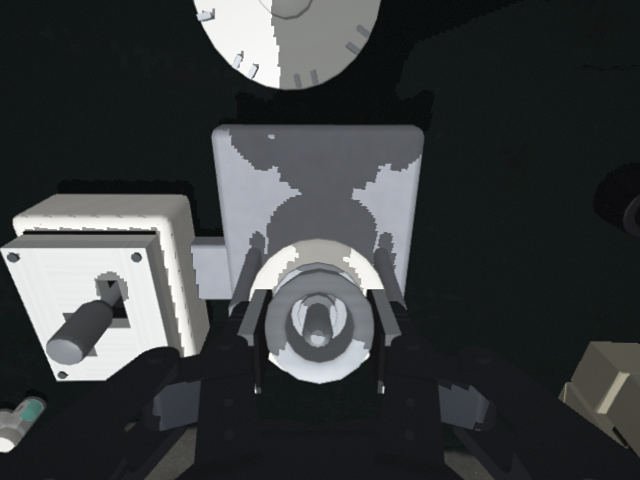

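The shaft is centred in the bore at (318,320). Continuing down to the seat.

Emit:
{"method": "servo_tool", "body": {
  "turn": [
    [0,0,0],
    [0,0,0],
    [0,0,0],
    [0,0,0],
    [0,0,0]
  ],
  "dp": [
    [0.009,0.001,-0.0135],
    [0.004,0.0005,-0.007],
    [0.004,0.0005,-0.007],
    [0,0,0],
    [0,0,0]
  ],
  "fingers": [0.02,0.02,0.02,0.02,0.02]
}}

```text
clock: 21.4
position: [573.4, 81.5, 111.1]
ee_rot: [-0.071, 0.994, 0.008, 0.085]
contact_force: [-0.3, -1.3, -1.1]
gripper_width: 38.8
```

Run:
```python
from h import *
goal(np.load('grip_spacer.npy'),[446.3,202.6,0],0)
```

```text
21.4 p [573.4  81.5 111.1] z [ 0.168  0.028 -0.985] y [-0.142  0.99   0.004] w 38.8 F [-0.3 -1.3 -1.1]
goal [573.7  81.3 108.5] dp [ 0.2 -0.2 -2.6] in spindle axes [-1.1 -0.2 -2.3] turn [-0.     0.    -0.002]
joints [ 0.45  0.35 -0.43  0.08 -0.63 -1.93]
```

Press home gently by about 4 mm, watching the force.

Emit:
{"method": "servo_tool", "body": {
  "turn": [
    [0,0,0],
    [0,0,0],
    [0,0,0],
    [0,0,0],
    [0,0,0]
  ],
  "dp": [
    [0.0005,0,-0.003],
    [0.001,0,-0.002],
    [0,0,0],
    [0,0,0],
    [0,0,0]
  ],
  "fingers": [0.02,0.02,0.02,0.02,0.02]
}}

```text
clock: 22.02
position: [575.0, 81.8, 107.7]
ee_rot: [-0.071, 0.994, 0.008, 0.086]
contact_force: [0.0, -0.9, -1.2]
gripper_width: 38.4
```

Run:
```python
from h import *
goal(np.load('grip_spacer.npy'),[446.3,202.6,0],0)
```

```text
22.025 p [575.   81.8 107.7] z [ 0.169  0.028 -0.985] y [-0.143  0.99   0.004] w 38.4 F [ 0.  -0.9 -1.2]
goal [573.7  81.3 108.5] dp [-1.3 -0.4  0.8] in spindle axes [-0.8 -0.3  1.4] turn [-0.001  0.002 -0.003]
joints [ 0.44  0.36 -0.43  0.08 -0.62 -1.93]
```

Emit:
{"method": "servo_tool", "body": {
  "turn": [
    [0,0,0],
    [0,0,0],
    [0,0,0],
    [0,0,0],
    [0,0,0]
  ],
  "dp": [
    [0.0005,0,-0.003],
    [0,0,0],
    [0.001,0,-0.002],
    [0,0,0],
    [0,0,0]
  ],
  "fingers": [0.02,0.02,0.02,0.02,0.02]
}}

```text
clock: 22.65
position: [575.9, 82.0, 108.2]
ee_rot: [-0.072, 0.994, 0.008, 0.086]
contact_force: [-1.1, -0.2, 1.6]
gripper_width: 38.9
```

Run:
```python
from h import *
goal(np.load('grip_spacer.npy'),[446.3,202.6,0],0)
```

```text
22.65 p [575.9  82.  108.2] z [ 0.171  0.028 -0.985] y [-0.144  0.99   0.003] w 38.9 F [-1.1 -0.2  1.6]
goal [573.7  81.3 108.5] dp [-2.3 -0.7  0.3] in spindle axes [-1.9 -0.4  1.5] turn [-0.     0.003 -0.004]
joints [ 0.44  0.36 -0.43  0.08 -0.62 -1.93]
```

Contact reaction lies along the spindle axis, so the spacer is on the seat. Releasing and backing out along the axis.

Emit:
{"method": "servo_tool", "body": {
  "turn": [
    [0,0,0],
    [0,0,0],
    [0,0,0],
    [0,0,0],
    [0,0,0]
  ],
  "dp": [
    [0,0,0],
    [0,0,0],
    [0,0,0],
    [0,0,0],
    [0,0,0]
  ],
  "fingers": [0.056,0.056,0.056,0.056,0.056]
}}

```text
clock: 23.28
position: [576.8, 82.0, 107.4]
ee_rot: [-0.072, 0.994, 0.008, 0.087]
contact_force: [1.0, -0.6, -0.4]
gripper_width: 56.0
```

Emit:
{"method": "servo_tool", "body": {
  "turn": [
    [0,0,0],
    [0,0,0],
    [0,0,0],
    [-0.015,0.13,0],
    [-0.015,0.13,0]
  ],
  "dp": [
    [-0.012,-0.0015,0.021],
    [-0.018,-0.0025,0.033],
    [-0.018,-0.0025,0.033],
    [-0.03,-0.01,0.01],
    [-0.03,-0.01,0]
  ],
  "fingers": [0.056,0.056,0.056,0.05,0.048]
}}

```text
clock: 23.9
position: [464.6, 54.8, 207.0]
ee_rot: [-0.073, 0.996, 0.002, -0.048]
contact_force: [0.5, -0.4, -1.2]
gripper_width: 48.0
```

Run:
```python
from h import *
p,M=st(); d=cam('wrist'); save(d,'w13.png')
print('carrier',fit(d,'wrist','carrier',(430,42.5),[(56,0),(56,6)]))
S=spin(PSI); seat=np.array([*ORG,105.])
# held-vs-seated check: project expected spacer hull vs region
def hl(e): return cv2.convexHull(np.vstack([proj(d,seat+S@[e[0],e[1],0]+ (e[2]+z)*S[:,2]+20*(np.cos(a_)[:,None]*S[:,0]+np.sin(a_)[:,None]*S[:,1])) for z in (0,32)]).astype(np.float32))
for r in regions_of('spacer','wrist'):
    k=r['region'].astype(np.uint8); print(r['score'],r['box'])
    def f(e):
        h=np.zeros((480,640),np.uint8); cv2.fillConvexPoly(h,np.round(hl(e)*16).astype(np.int32),1,shift=4); return 1-(h&k).sum()/max((h|k).sum(),1)
    o=minimize(f,[0,0,0],method='Nelder-Mead',options=dict(initial_simplex=[[0,0,0],[4,0,0],[0,4,0],[0,0,6]])); print(f([0,0,0]),f([0,0,8]),f([0,0,16]),o.x,o.fun)
```

```text
23.9 p [464.6  54.8 207. ] z [-0.096 -0.003 -0.995] y [-0.144  0.989  0.011] w 48.0 F [ 0.5 -0.4 -1.2]
carrier (array([430.01153564,  42.40640259]), np.float64(0.950839638710022), np.float64(2.3206342281702272), 0.87)
0.96 [529.4, 302.2, 63.5, 48.3]
1.0 1.0 1.0 [0. 0. 0.] 1.0
0.82 [305.5, 373.5, 59.6, 54.0]
0.5672782874617737 0.5926885434657456 0.6199946251007793 [  0.14831341   0.88280031 -22.35079234] 0.5283151600422089
```

Emit:
{"method": "servo_tool", "body": {
  "turn": [
    [-0.018,0.1,-0.006],
    [-0.018,0.1,-0.006],
    [0,0,0],
    [0,0,0],
    [0,0,0]
  ],
  "dp": [
    [-0.018,-0.006,-0.04],
    [-0.018,-0.006,-0.05],
    [0,0,-0.03],
    [0,0,0],
    [0,0,0]
  ],
  "fingers": [0.048,0.048,0.048,0.048,0.048]
}}

```text
clock: 24.68
position: [432.2, 42.9, 82.5]
ee_rot: [-0.065, 0.988, -0.01, -0.143]
contact_force: [0.5, -0.2, 0.4]
gripper_width: 48.3
```

Run:
```python
from h import *
p,M=st(); d=cam('wrist'); save(d,'w14.png')
print('carrier',fit(d,'wrist','carrier',(430,42.5),[(56,0),(56,6)]))
d=cam('scene'); save(d,'s14.png')
S=spin(PSI); seat=np.array([*ORG,105.])
def hl(e): return cv2.convexHull(np.vstack([proj(d,seat+S@[e[0],e[1],0]+ (e[2]+z)*S[:,2]+20*(np.cos(a_)[:,None]*S[:,0]+np.sin(a_)[:,None]*S[:,1])) for z in (0,32)]).astype(np.float32))
for r in regions_of('spacer','scene'):
    k=r['region'].astype(np.uint8); print(r['score'],r['box'])
    def f(e):
        h=np.zeros((480,640),np.uint8); cv2.fillConvexPoly(h,np.round(hl(e)*16).astype(np.int32),1,shift=4); return 1-(h&k).sum()/max((h|k).sum(),1)
    o=minimize(f,[0,0,0],method='Nelder-Mead',options=dict(initial_simplex=[[0,0,0],[4,0,0],[0,4,0],[0,0,6]])); print(f([0,0,0]),f([0,0,8]),f([0,0,16]),o.x,o.fun)
```

```text
24.675 p [432.2  42.9  82.5] z [-0.28  -0.038 -0.959] y [-0.132  0.991 -0.001] w 48.3 F [ 0.5 -0.2  0.4]
carrier (array([429.37994385,  42.63845825]), np.float64(0.8910911679267883), np.float64(3.3755690366174336), 0.65)
0.8 [154.4, 319.3, 20.9, 27.8]
1.0 1.0 1.0 [0. 0. 0.] 1.0
0.79 [233.9, 234.3, 22.4, 22.2]
0.4292452830188679 0.5022222222222222 0.6 [ 3.41433412  3.04566256 -3.1251294 ] 0.36250000000000004
```

Emit:
{"method": "servo_tool", "body": {
  "turn": [
    [0,0,0],
    [0,0,0],
    [0,0,0],
    [0,0,0],
    [0,0,0]
  ],
  "dp": [
    [-0.003,-0.0005,-0.03],
    [-0.003,0,-0.03],
    [0,0,-0.008],
    [0,0,0],
    [0,0,0]
  ],
  "fingers": [0.048,0.048,0.048,0.048,0.048]
}}

```text
clock: 25.5
position: [430.7, 44.1, 18.5]
ee_rot: [-0.066, 0.989, -0.008, -0.135]
contact_force: [-0.4, -0.7, 0.2]
gripper_width: 47.9
```

Run:
```python
from h import *
p,M=st()
```

```text
25.5 p [430.7  44.1  18.5] z [-0.266 -0.033 -0.963] y [-0.133  0.991  0.003] w 47.9 F [-0.4 -0.7  0.2]
```

Emit:
{"method": "servo_tool", "body": {
  "turn": [
    [0,0.01,0],
    [0,0,0],
    [0,0,0],
    [0,0,0],
    [0,0,0]
  ],
  "dp": [
    [-0.0035,-0.0015,-0.01],
    [0,0,0],
    [0,0,0],
    [0,0,0],
    [0,0,0]
  ],
  "fingers": [0.048,0.048,0.048,0.02,0.02]
}}

```text
clock: 26.12
position: [428.3, 42.8, 9.7]
ee_rot: [-0.066, 0.988, -0.007, -0.139]
contact_force: [0.5, 0.3, -0.2]
gripper_width: 31.5
```

Emit:
{"method": "servo_tool", "body": {
  "turn": [
    [0,0,0],
    [0,0,0],
    [0,0,0],
    [0,0,0],
    [0,0,0]
  ],
  "dp": [
    [0,0,0],
    [0,0,0],
    [0,0,0],
    [0,0,0],
    [0,0,0]
  ],
  "fingers": [0.02,0.02,0.02,0.02,0.02]
}}

```text
clock: 26.75
position: [428.3, 42.8, 9.7]
ee_rot: [-0.066, 0.988, -0.007, -0.139]
contact_force: [0.0, 0.6, 1.0]
gripper_width: 31.5
```

Run:
```python
from h import *
p,M=st(); np.save('grip_carrier.npy',np.c_[M,p]); d=cam('wrist'); save(d,'w15.png')
print('carrier',fit(d,'wrist','carrier',(430,42.5),[(56,0),(56,6)]))
# dark bore blob inside hub near expected
g=cv2.cvtColor(d['img'],cv2.COLOR_RGB2GRAY); u,v=proj(d,[430,42.5,24])[0].astype(int); print(u,v)
m=(g[v-25:v+26,u-25:u+26]<70).astype(np.uint8); n,l,s,c=cv2.connectedComponentsWithStats(m)
for i in range(1,n):
    if s[i,4]>30: print(s[i],c[i]+[u-25,v-25],atz(d,*(c[i]+[u-25,v-25]),24).round(1))
goal(np.load('grip_carrier.npy'),[430,42.5,0],85)
```

```text
26.75 p [428.3  42.8   9.7] z [-0.273 -0.032 -0.961] y [-0.133  0.991  0.005] w 31.5 F [0.  0.6 1. ]
carrier (array([428.63831139,  43.35989761]), np.float64(0.7154884934425354), np.float64(19.493344627124095), 0.79)
316 319
[ 12   4  33  26 634] [318.97476341 310.27917981] [426.3  42.8  24. ]
26.85 p [428.3  42.8   9.7] z [-0.273 -0.032 -0.961] y [-0.133  0.991  0.005] w 31.1 F [-0.  -0.4  0.1]
goal [531.5  76.7 186.2] dp [103.3  33.9 176.5] in spindle axes [180.7  20.   99.4] turn [ 0.069 -0.519 -0.   ]
joints [ 0.42  0.5  -0.49 -0.11 -0.85 -1.77]
```

Emit:
{"method": "servo_tool", "body": {
  "turn": [
    [0,0,0],
    [0,0,0],
    [0.017,-0.13,0],
    [0.017,-0.13,0],
    [0.017,-0.13,0]
  ],
  "dp": [
    [0,0,0.05],
    [0,0,0.06],
    [0.01,0.005,0.06],
    [0.02,0.01,0.02],
    [0.03,0.01,0]
  ],
  "fingers": [0.02,0.02,0.02,0.02,0.02]
}}

```text
clock: 27.48
position: [488.9, 68.3, 204.9]
ee_rot: [-0.066, 0.996, 0.007, 0.062]
contact_force: [1.0, -0.5, -3.1]
gripper_width: 31.3
```

Emit:
{"method": "servo_tool", "body": {
  "turn": [
    [0.017,-0.13,0],
    [0,0,0],
    [0,0,0],
    [0,0,0],
    [0,0,0]
  ],
  "dp": [
    [0.01,0.005,0],
    [0,0,0],
    [0,0,0],
    [0,0,0],
    [0,0,0]
  ],
  "fingers": [0.02,0.02,0.02,0.02,0.02]
}}

```text
clock: 28.1
position: [498.8, 73.6, 204.7]
ee_rot: [-0.065, 0.99, 0.011, 0.126]
contact_force: [-0.3, -0.5, -1.5]
gripper_width: 31.8
```

Run:
```python
from h import *
goal(np.load('grip_carrier.npy'),[429.6,42.9,0],85)
```

```text
28.1 p [498.8  73.6 204.7] z [ 0.248  0.039 -0.968] y [-0.132  0.991  0.006] w 31.8 F [-0.3 -0.5 -1.5]
goal [531.9  76.3 186.3] dp [ 33.1   2.7 -18.4] in spindle axes [ 19.6  -1.7 -32.5] turn [-0.004  0.009  0.003]
joints [ 0.52  0.08 -0.55  0.14 -0.71 -2.06]
```

Emit:
{"method": "servo_tool", "body": {
  "turn": [
    [-0.002,0.005,0.002],
    [-0.002,0.004,0],
    [0,0,0],
    [0,0,0],
    [0,0,0]
  ],
  "dp": [
    [0.016,0.0015,-0.009],
    [0.016,0.001,-0.009],
    [0,0,0],
    [0,0,0],
    [0,0,0]
  ],
  "fingers": [0.02,0.02,0.02,0.02,0.02]
}}

```text
clock: 28.72
position: [532.2, 76.1, 186.4]
ee_rot: [-0.066, 0.99, 0.01, 0.121]
contact_force: [0.4, -0.6, -2.1]
gripper_width: 31.3
```

Run:
```python
from h import *
goal(np.load('grip_carrier.npy'),[429.6,42.9,0],70)
d=cam('wrist'); save(d,'w16.png')
S=spin(PSI); seat=np.array([*ORG,105.])
for h in (32,68): print(h,proj(d,seat+h*S[:,2]).round(1))
```

```text
28.725 p [532.2  76.1 186.4] z [ 0.238  0.035 -0.971] y [-0.133  0.991  0.003] w 31.3 F [ 0.4 -0.6 -2.1]
goal [539.3  77.3 173.3] dp [  7.1   1.2 -13. ] in spindle axes [ -0.3   0.3 -14.9] turn [ 0.    -0.002  0.002]
joints [ 0.49  0.16 -0.49  0.13 -0.69 -2.02]
32 [[318.3 287.5]]
68 [[318.4 298.8]]
```

Emit:
{"method": "servo_tool", "body": {
  "turn": [
    [0,0,0],
    [0,0,0],
    [0,0,0],
    [0,0,0],
    [0,0,0]
  ],
  "dp": [
    [0.005,0.0007,-0.0087],
    [0.005,0.0007,-0.0087],
    [0.005,0.0007,-0.0087],
    [0,0,0],
    [0,0,0]
  ],
  "fingers": [0.02,0.02,0.02,0.02,0.02]
}}

```text
clock: 29.4
position: [548.9, 78.5, 159.3]
ee_rot: [-0.066, 0.99, 0.01, 0.122]
contact_force: [0.6, 0.1, -0.4]
gripper_width: 31.5
```

Run:
```python
from h import *
goal(np.load('grip_carrier.npy'),[429.6,42.9,0],36)
d=cam('wrist'); save(d,'w17.png'); g=cv2.cvtColor(d['img'],cv2.COLOR_RGB2GRAY); print(g[280:345:5,296:346:4])
```

```text
29.4 p [548.9  78.5 159.3] z [ 0.24   0.036 -0.97 ] y [-0.134  0.991  0.004] w 31.5 F [ 0.6  0.1 -0.4]
goal [556.2  79.5 143.9] dp [  7.3   1.  -15.4] in spindle axes [ -1.3   0.  -17. ] turn [-0.     0.     0.001]
joints [ 0.48  0.22 -0.5   0.13 -0.62 -2.01]
[[ 96 166 191 225 228 231 231 231 228 222 216 150 108]
 [147 231 232 232 233 233 234 234 233 232 232 229 216]
 [150 233 234 235 235 236 236 237 236 234 234 232 231]
 [233 234 236 237 239 241 246 241 238 237 236 234 232]
 [234 236 237 241  79  79  81  75 120 244 237 236 234]
 [234 235 134  80  86  88  87  83  80  77 232 237 236]
 [235 204  78  85  92 120 107  88  79  83 101 236 236]
 [233 118  91  87 120 119 120  90  77 122  98 221 235]
 [231 101  97  82  91 118 105  79 112 105  96 223 235]
 [233 193  97  97 101  99 106 112  96  97  97 228 234]
 [233 226 121  96  97  96  97  97  98  96 210 233 235]
 [234 233 227 179 101  97  98  99 116 223 232 234 235]
 [234 233 233 231 229 223 223 226 229 233 236 236 236]]
```

Emit:
{"method": "servo_tool", "body": {
  "turn": [
    [0,0,0],
    [0,0,0],
    [0,0,0],
    [0,0,0],
    [0,0,0]
  ],
  "dp": [
    [0.0035,0.0005,-0.008],
    [0.0038,0.0005,-0.0075],
    [0,0,0],
    [0,0,0],
    [0,0,0]
  ],
  "fingers": [0.02,0.02,0.02,0.02,0.02]
}}

```text
clock: 30.08
position: [557.6, 79.7, 143.8]
ee_rot: [-0.066, 0.99, 0.01, 0.123]
contact_force: [0.5, -0.5, -0.4]
gripper_width: 31.2
```

Run:
```python
from h import *
goal(np.load('grip_carrier.npy'),[429.6,42.9,0],31)
```

```text
30.075 p [557.6  79.7 143.8] z [ 0.242  0.037 -0.969] y [-0.134  0.991  0.004] w 31.2 F [ 0.5 -0.5 -0.4]
goal [558.7  79.9 139.6] dp [ 1.1  0.2 -4.2] in spindle axes [-1.2  0.  -4.2] turn [-0.001  0.003  0.001]
joints [ 0.47  0.26 -0.5   0.14 -0.58 -2.02]
```

Emit:
{"method": "servo_tool", "body": {
  "turn": [
    [0,0,0],
    [0,0,0],
    [0,0,0],
    [0,0,0],
    [0,0,0]
  ],
  "dp": [
    [0.0015,0,-0.004],
    [0,0,0],
    [0.001,0,-0.0025],
    [0,0,0],
    [0,0,0]
  ],
  "fingers": [0.02,0.02,0.02,0.02,0.02]
}}

```text
clock: 30.7
position: [559.8, 80.0, 140.0]
ee_rot: [-0.067, 0.99, 0.01, 0.124]
contact_force: [1.0, -0.6, -0.4]
gripper_width: 31.2
```

Run:
```python
from h import *
goal(np.load('grip_carrier.npy'),[429.6,42.9,0],31)
```

```text
30.7 p [559.8  80.  140. ] z [ 0.244  0.037 -0.969] y [-0.135  0.991  0.004] w 31.2 F [ 1.  -0.6 -0.4]
goal [558.7  79.9 139.6] dp [-1.1 -0.2 -0.5] in spindle axes [-1.2 -0.   0.1] turn [-0.001  0.005  0.   ]
joints [ 0.47  0.26 -0.51  0.14 -0.57 -2.02]
```

Emit:
{"method": "servo_tool", "body": {
  "turn": [
    [0,-0.004,0],
    [0,0,0],
    [0,0,0],
    [0,0,0],
    [0,0,0]
  ],
  "dp": [
    [0.001,0,-0.004],
    [0,0,0],
    [0.001,0,-0.003],
    [0,0,0],
    [0,0,0]
  ],
  "fingers": [0.02,0.02,0.02,0.02,0.02]
}}

```text
clock: 31.32
position: [560.1, 80.2, 139.9]
ee_rot: [-0.067, 0.99, 0.01, 0.127]
contact_force: [-0.2, -0.1, 1.6]
gripper_width: 31.3
```

Run:
```python
from h import *
goal(np.load('grip_carrier.npy'),[429.6,42.9,0],31)
```

```text
31.325 p [560.1  80.2 139.9] z [ 0.25   0.036 -0.968] y [-0.136  0.991  0.002] w 31.3 F [-0.2 -0.1  1.6]
goal [558.7  79.9 139.6] dp [-1.5 -0.3 -0.4] in spindle axes [-1.5 -0.1  0.4] turn [ 0.     0.01  -0.001]
joints [ 0.47  0.26 -0.51  0.15 -0.56 -2.02]
```

Stopped at h≈30.5, the same 1.5 mm offset as the spacer, so it's seated. Releasing and moving over to the cap.

Emit:
{"method": "servo_tool", "body": {
  "turn": [
    [0,0,0],
    [0,0,0],
    [0,0,0],
    [0,0,0],
    [0,0,0]
  ],
  "dp": [
    [0,0,0],
    [0,0,0],
    [0,0,0],
    [0,0,0],
    [0,0,0]
  ],
  "fingers": [0.05,0.05,0.05,0.05,0.05]
}}

```text
clock: 31.95
position: [559.6, 79.8, 137.5]
ee_rot: [-0.067, 0.99, 0.009, 0.125]
contact_force: [0.1, -1.0, 0.3]
gripper_width: 50.1
```

Emit:
{"method": "servo_tool", "body": {
  "turn": [
    [0,0,0],
    [0,0,0],
    [0,0,0],
    [-0.015,0.13,0],
    [-0.015,0.13,0]
  ],
  "dp": [
    [-0.01,-0.0013,0.018],
    [-0.018,-0.0025,0.033],
    [-0.018,-0.0025,0.033],
    [-0.03,-0.04,0.01],
    [-0.025,-0.06,0]
  ],
  "fingers": [0.05,0.05,0.05,0.05,0.05]
}}

```text
clock: 32.58
position: [455.9, -24.2, 234.0]
ee_rot: [-0.072, 0.997, 0.003, -0.009]
contact_force: [0.5, -0.6, -0.1]
gripper_width: 50.1
```

Emit:
{"method": "servo_tool", "body": {
  "turn": [
    [-0.015,0.13,0],
    [-0.015,0.13,0],
    [0,0,0],
    [0,0,0],
    [0,0,0]
  ],
  "dp": [
    [-0.01,-0.06,0],
    [0,-0.06,-0.02],
    [0,-0.06,-0.02],
    [0,-0.01,0],
    [0,0,0]
  ],
  "fingers": [0.05,0.05,0.05,0.05,0.05]
}}

```text
clock: 33.2
position: [446.4, -219.1, 195.2]
ee_rot: [-0.069, 0.988, -0.001, -0.141]
contact_force: [-0.9, -0.8, 0.2]
gripper_width: 49.9
```

Run:
```python
from h import *
p,M=st(); d=cam('wrist'); save(d,'w18.png'); print(np.round(read_state()['joints'],2))
print('cap',fit(d,'wrist','cap',(433,-227.5),[(16.5,0),(16.5,32)]), proj(d,[433,-227.5,16]))
print([(x['score'],x['box']) for x in search_frame('carrier','scene')])
Mt=up(PSI)@R.from_euler('y',.28).as_matrix()@np.diag([-1,1,-1.]); print('turn to tilt .28',R.from_matrix(Mt@M.T).as_rotvec().round(3))
```

```text
33.2 p [ 446.4 -219.1  195.2] z [-0.278 -0.022 -0.96 ] y [-0.137  0.99   0.017] w 49.9 F [-0.9 -0.8  0.2]
[-0.1   0.33 -0.22  0.05 -1.3  -1.35]
cap (array([ 433. , -227.5]), np.float64(0.0), np.float64(77.95700508324832), 0.65) [[307.99817099 250.11078429]]
[(0.58, [272.9, 289.6, 56.2, 41.9])]
turn to tilt .28 [-0.016 -0.004 -0.006]
```

Run:
```python
from h import *
d=cam('wrist'); w=d['img'][:,:,::-1].copy()
print('cap',[(x['score'],x['box']) for x in search_frame('cap','wrist')])
s=cam('scene'); print('carrier',[(x['score'],x['box']) for x in search_frame('carrier','scene')]); save(s,'s19.png')
a=cv2.resize(w[150:390,170:490],(400,300)); b=cv2.resize(s['img'][190:310,180:340,::-1],(800,600),interpolation=cv2.INTER_CUBIC)[:, 0:800]
b=cv2.resize(s['img'][200:290,190:310,::-1],(400,300),interpolation=cv2.INTER_CUBIC)
cv2.imwrite('pics/c19.png',np.hstack([a,b]))
```

```text
cap [(0.82, [287.7, 231.4, 40.2, 39.0]), (0.57, [259.2, 300.8, 8.5, 27.5])]
carrier [(0.93, [221.2, 212.1, 54.1, 47.3])]
```

View pics/c19.png

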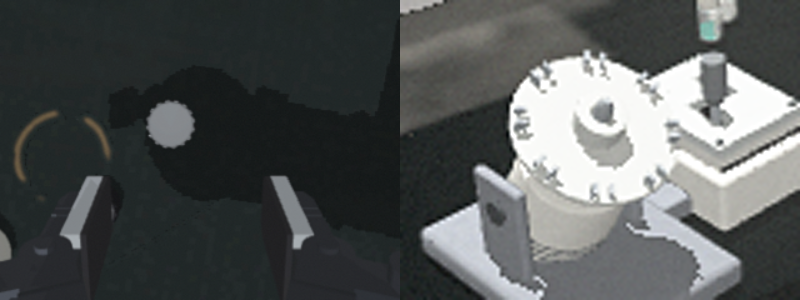

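The carrier sits flat on the spindle with the tip showing. The grey cap is at wrist pixel (306,249) as predicted. The black cap is well off, behind the left finger. Descending.

Emit:
{"method": "servo_tool", "body": {
  "turn": [
    [-0.016,-0.004,-0.006],
    [0,0,0],
    [0,0,0],
    [0,0,0],
    [0,0,0]
  ],
  "dp": [
    [-0.008,-0.0045,-0.04],
    [-0.008,-0.0045,-0.045],
    [0,0,-0.045],
    [0,0,-0.02],
    [0,0,0]
  ],
  "fingers": [0.05,0.05,0.05,0.05,0.05]
}}

```text
clock: 34.17
position: [433.0, -224.3, 45.2]
ee_rot: [-0.07, 0.988, -0.011, -0.134]
contact_force: [1.2, -0.3, 0.1]
gripper_width: 49.6
```

Run:
```python
from h import *
p,M=st(); d=cam('wrist'); save(d,'w20.png'); print([(x['score'],x['box']) for x in search_frame('cap','wrist')],proj(d,[433,-227.5,16]))
for q in [(433,-227.5)]:
    try: print(fit(d,'wrist','cap',q,[(16.5,0),(16.5,32)]))
    except Exception as e: print(e)
```

```text
34.175 p [ 433.  -224.3   45.2] z [-0.263 -0.04  -0.964] y [-0.141  0.99  -0.003] w 49.6 F [ 1.2 -0.3  0.1]
[(0.94, [164.7, 425.7, 22.5, 36.4]), (0.79, [275.9, 260.1, 73.1, 73.9])] [[312.15297639 293.74229904]]
(array([ 431.27816695, -228.16107619]), np.float64(0.9323071837425232), np.float64(1.5763098837656992), 0.74)
```

Emit:
{"method": "servo_tool", "body": {
  "turn": [
    [0,0.01,0],
    [0,0,0],
    [0,0,0],
    [0,0,0],
    [0,0,0]
  ],
  "dp": [
    [-0.003,-0.004,-0.018],
    [-0.002,0,-0.018],
    [0,0,0],
    [0,0,0],
    [0,0,0]
  ],
  "fingers": [0.05,0.05,0.05,0.05,0.05]
}}

```text
clock: 34.95
position: [431.7, -229.7, 11.8]
ee_rot: [-0.07, 0.989, -0.012, -0.133]
contact_force: [-0.5, -0.6, -0.0]
gripper_width: 50.5
```

Emit:
{"method": "servo_tool", "body": {
  "turn": [
    [0,0,0],
    [0,0,0],
    [0,0,0],
    [0,0,0],
    [0,0,0]
  ],
  "dp": [
    [0,0,0],
    [0,0,0],
    [0,0,0],
    [0,0,0],
    [0,0,0]
  ],
  "fingers": [0.02,0.02,0.02,0.02,0.02]
}}

```text
clock: 35.58
position: [432.5, -229.7, 12.6]
ee_rot: [-0.07, 0.989, -0.012, -0.132]
contact_force: [0.7, 1.0, -0.2]
gripper_width: 29.7
```

Run:
```python
from h import *
p,M=st(); np.save('grip_cap.npy',np.c_[M,p]); d=cam('wrist'); save(d,'w21.png'); print(proj(d,[432,-228,16]))
for r in regions_of('cap','wrist'): print(r['score'],r['box'])
print(fit(d,'wrist','cap',(432,-228),[(16.5,0),(16.5,32)]))
goal(np.load('grip_cap.npy'),[432,-228,0],100)
```

```text
35.575 p [ 432.5 -229.7   12.6] z [-0.26  -0.043 -0.965] y [-0.141  0.99  -0.006] w 29.7 F [ 0.7  1.  -0.2]
[[322.30609681 308.55037462]]
0.82 [157.0, 423.0, 49.4, 57.0]
0.68 [278.2, 269.7, 80.1, 89.9]
(array([ 431.19218892, -229.73001063]), np.float64(0.886810302734375), np.float64(6.2566699468858085), 0.68)
35.725 p [ 432.5 -229.7   12.6] z [-0.26  -0.042 -0.965] y [-0.141  0.99  -0.006] w 30.0 F [-0.2  0.6 -1.3]
goal [524.7  73.5 202.7] dp [ 92.2 303.2 190.1] in spindle axes [208.7 288.4  99. ] turn [ 0.069 -0.519  0.   ]
joints [-0.11  0.54 -0.46  0.1  -0.83 -1.39]
```

Emit:
{"method": "servo_tool", "body": {
  "turn": [
    [0,0,0],
    [0.017,-0.13,0],
    [0.017,-0.13,0],
    [0.017,-0.13,0],
    [0.017,-0.13,0]
  ],
  "dp": [
    [0,0,0.06],
    [0.01,0.03,0.06],
    [0.015,0.055,0.06],
    [0.015,0.06,0.015],
    [0.015,0.06,0]
  ],
  "fingers": [0.02,0.02,0.02,0.02,0.02]
}}

```text
clock: 36.35
position: [484.8, -38.7, 195.3]
ee_rot: [-0.066, 0.988, 0.007, 0.136]
contact_force: [1.1, -1.5, -1.1]
gripper_width: 29.6
```

Emit:
{"method": "servo_tool", "body": {
  "turn": [
    [0,0,0],
    [0,0,0],
    [0,0,0],
    [0,0,0],
    [0,0,0]
  ],
  "dp": [
    [0.01,0.05,0],
    [0,0.02,0],
    [0,0,0],
    [0,0,0],
    [0,0,0]
  ],
  "fingers": [0.02,0.02,0.02,0.02,0.02]
}}

```text
clock: 36.98
position: [491.0, 34.5, 195.2]
ee_rot: [-0.068, 0.988, 0.008, 0.136]
contact_force: [-0.1, 1.0, -0.8]
gripper_width: 29.6
```

Run:
```python
from h import *
goal(np.load('grip_cap.npy'),[431.8,-229.5,0],95)
```

```text
36.975 p [491.   34.5 195.2] z [ 0.268  0.034 -0.963] y [-0.136  0.991 -0.003] w 29.6 F [-0.1  1.  -0.8]
goal [527.3  75.3 198.6] dp [36.3 40.9  3.4] in spindle axes [ 37.5  35.7 -17.8] turn [-0.009  0.015  0.001]
joints [ 0.45  0.06 -0.6   0.14 -0.65 -1.99]
```

Emit:
{"method": "servo_tool", "body": {
  "turn": [
    [-0.009,0.015,0.001],
    [0,0,0],
    [0,0,0],
    [0,0,0],
    [0,0,0]
  ],
  "dp": [
    [0.018,0.02,0.002],
    [0.018,0.02,0.001],
    [0,0,0],
    [0,0,0],
    [0,0,0]
  ],
  "fingers": [0.02,0.02,0.02,0.02,0.02]
}}

```text
clock: 37.6
position: [526.7, 70.3, 197.2]
ee_rot: [-0.065, 0.99, 0.003, 0.126]
contact_force: [-0.9, -0.1, 0.0]
gripper_width: 29.7
```

Run:
```python
from h import *
goal(np.load('grip_cap.npy'),[431.8,-229.5,0],78)
d=cam('wrist'); save(d,'w22.png')
for q in ('cap','carrier'): print(q,[(x['score'],x['box']) for x in search_frame(q,'wrist')])
S=spin(PSI); seat=np.array([*ORG,105.])
for h in (32,56,68): print(h,proj(d,seat+h*S[:,2]).round(1))
c=proj(d,seat+34*S[:,2]+56*(np.cos(a_)[:,None]*S[:,0]+np.sin(a_)[:,None]*S[:,1])); print('disc pred',c.min(0),c.max(0))
```

```text
37.6 p [526.7  70.3 197.2] z [ 0.25   0.022 -0.968] y [-0.129  0.992 -0.01 ] w 29.7 F [-0.9 -0.1  0. ]
goal [535.7  76.4 183.9] dp [  9.    6.1 -13.3] in spindle axes [  1.7   4.9 -16.4] turn [ 0.001 -0.004  0.008]
joints [ 0.49  0.14 -0.51  0.15 -0.7  -2.04]
cap [(0.84, [279.6, 270.3, 79.1, 88.7])]
carrier [(0.76, [238.6, 194.5, 184.0, 186.1])]
32 [[327.8 283. ]]
56 [[328.4 289.7]]
68 [[328.8 293.6]]
disc pred [237.39645921 192.75334139] [418.93519896 373.55636778]
```

Emit:
{"method": "servo_tool", "body": {
  "turn": [
    [0,-0.004,0.008],
    [0,0,0],
    [0,0,0],
    [0,0,0],
    [0,0,0]
  ],
  "dp": [
    [0.004,0.0055,-0.006],
    [0.005,0.0007,-0.0075],
    [0,0,0],
    [0,0,0],
    [0,0,0]
  ],
  "fingers": [0.02,0.02,0.02,0.02,0.02]
}}

```text
clock: 38.38
position: [536.2, 77.2, 182.7]
ee_rot: [-0.07, 0.989, 0.003, 0.129]
contact_force: [-0.3, -0.8, 0.1]
gripper_width: 29.9
```

Run:
```python
from h import *
goal(np.load('grip_cap.npy'),[431.8,-229.5,0],60)
```

```text
38.375 p [536.2  77.2 182.7] z [ 0.254  0.025 -0.967] y [-0.138  0.99  -0.011] w 29.9 F [-0.3 -0.8  0.1]
goal [544.6  77.6 168.3] dp [  8.4   0.4 -14.4] in spindle axes [  0.1  -0.7 -16.7] turn [ 0.001  0.    -0.001]
joints [ 0.5   0.17 -0.52  0.16 -0.65 -2.04]
```

Aligned within 1 mm. Advancing over the tip.

Emit:
{"method": "servo_tool", "body": {
  "turn": [
    [0,0,0],
    [0,0,0],
    [0,0,0],
    [0,0,0],
    [0,0,0]
  ],
  "dp": [
    [0.004,0,-0.0072],
    [0.004,0.0004,-0.0072],
    [0,0,0],
    [0.001,0,-0.003],
    [0,0,0]
  ],
  "fingers": [0.02,0.02,0.02,0.02,0.02]
}}

```text
clock: 39.0
position: [547.4, 77.8, 165.2]
ee_rot: [-0.07, 0.989, 0.004, 0.13]
contact_force: [1.2, -0.2, -1.0]
gripper_width: 29.6
```

Run:
```python
from h import *
goal(np.load('grip_cap.npy'),[431.8,-229.5,0],54.5)
```

```text
39.0 p [547.4  77.8 165.2] z [ 0.257  0.025 -0.966] y [-0.139  0.99  -0.011] w 29.6 F [ 1.2 -0.2 -1. ]
goal [547.4  78.  163.5] dp [ 0.   0.2 -1.7] in spindle axes [-0.8  0.2 -1.5] turn [ 0.001  0.004 -0.001]
joints [ 0.49  0.21 -0.52  0.17 -0.61 -2.05]
```

Emit:
{"method": "servo_tool", "body": {
  "turn": [
    [0,0,0],
    [0,0,0],
    [0,0,0],
    [0,0,0],
    [0,0,0]
  ],
  "dp": [
    [0.0005,0,-0.003],
    [0,0,0],
    [0.001,0,-0.003],
    [0,0,0],
    [0,0,0]
  ],
  "fingers": [0.02,0.02,0.02,0.02,0.02]
}}

```text
clock: 39.62
position: [548.0, 78.0, 164.3]
ee_rot: [-0.07, 0.989, 0.004, 0.132]
contact_force: [1.6, -0.8, 0.1]
gripper_width: 30.0
```

Run:
```python
from h import *
goal(np.load('grip_cap.npy'),[431.8,-229.5,0],54.5)
```

```text
39.625 p [548.   78.  164.3] z [ 0.26   0.026 -0.965] y [-0.14   0.99  -0.011] w 30.0 F [ 1.6 -0.8  0.1]
goal [547.4  78.  163.5] dp [-0.6  0.  -0.8] in spindle axes [-0.9  0.1 -0.4] turn [ 0.001  0.007 -0.003]
joints [ 0.49  0.21 -0.52  0.18 -0.6  -2.05]
```

Emit:
{"method": "servo_tool", "body": {
  "turn": [
    [0,0,0],
    [0,0,0],
    [0,0,0],
    [0,0,0],
    [0,0,0]
  ],
  "dp": [
    [0.001,0,-0.004],
    [0.001,0,-0.004],
    [0.001,0,-0.004],
    [0.001,0,-0.004],
    [0.001,0,-0.004]
  ],
  "fingers": [0.02,0.02,0.02,0.02,0.02]
}}

```text
clock: 40.25
position: [548.8, 77.9, 163.9]
ee_rot: [-0.071, 0.988, 0.002, 0.135]
contact_force: [-23.1, 2.9, 30.5]
gripper_width: 30.0
```

Run:
```python
from h import *
goal(np.load('grip_cap.npy'),[431.8,-229.5,0],54.5)
```

```text
40.25 p [548.8  77.9 163.9] z [ 0.267  0.024 -0.964] y [-0.141  0.99  -0.015] w 30.0 F [-23.1   2.9  30.5]
goal [547.4  78.  163.5] dp [-1.4  0.1 -0.4] in spindle axes [-1.4  0.3  0.3] turn [ 0.003  0.014 -0.004]
joints [ 0.49  0.21 -0.53  0.19 -0.59 -2.06]
```

About 38 N back along the axis with no further travel, so the cap is home. Releasing and retracting.

Emit:
{"method": "servo_tool", "body": {
  "turn": [
    [0,0,0],
    [0,0,0],
    [0,0,0],
    [0,0,0],
    [0,0,0]
  ],
  "dp": [
    [0,0,0],
    [0,0,0],
    [0,0,0],
    [0,0,0],
    [0,0,0]
  ],
  "fingers": [0.05,0.05,0.05,0.05,0.05]
}}

```text
clock: 40.88
position: [548.3, 77.8, 162.3]
ee_rot: [-0.071, 0.988, 0.002, 0.134]
contact_force: [0.4, 0.3, -0.8]
gripper_width: 50.1
```

Emit:
{"method": "servo_tool", "body": {
  "turn": [
    [0,0,0],
    [0,0,0],
    [-0.015,0.09,0],
    [-0.015,0.09,0],
    [-0.005,0.07,0]
  ],
  "dp": [
    [-0.015,-0.002,0.026],
    [-0.015,-0.002,0.026],
    [-0.01,-0.03,0.01],
    [-0.01,-0.05,0],
    [0,-0.03,0]
  ],
  "fingers": [0.05,0.05,0.045,0.045,0.045]
}}

```text
clock: 41.5
position: [495.6, -37.6, 225.1]
ee_rot: [-0.076, 0.997, -0.007, 0.004]
contact_force: [-0.1, 1.1, 0.5]
gripper_width: 45.1
```

Emit:
{"method": "servo_tool", "body": {
  "turn": [
    [0,0,0],
    [0,0,0],
    [0,0,0],
    [0,0,0],
    [0,0,0]
  ],
  "dp": [
    [0,0,0],
    [0,0,0],
    [0,0,0],
    [0,0,0],
    [0,0,0]
  ],
  "fingers": [0.045,0.045,0.045,0.045,0.045]
}}

```text
clock: 42.12
position: [495.3, -37.2, 224.1]
ee_rot: [-0.076, 0.997, -0.007, 0.003]
contact_force: [0.0, -0.1, 0.5]
gripper_width: 45.4
```

Run:
```python
from h import *
p,M=st()
S=spin(PSI); seat=np.array([*ORG,105.])
for c in ('scene','top','wrist'):
    d=cam(c); save(d,c+'30.png')
    h=proj(d,np.vstack([seat+z*S[:,2]+16.5*(np.cos(a_)[:,None]*S[:,0]+np.sin(a_)[:,None]*S[:,1]) for z in (56,88)]))
    print(c,'cap pred',h.min(0).round(1),(h.max(0)-h.min(0)).round(1),[(x['score'],x['box']) for x in search_frame('cap',c)])
    print('lever',[(x['score'],x['box'],atz(d,x['box'][0]+x['box'][2]/2,x['box'][1]+x['box'][3]/2,103).round(1)) for x in search_frame('lever_grip',c)])
    L=np.array([*ORG,0])+up(PSI)@[10,-131,103]; print(L,proj(d,L))
Mt=up(PSI)@np.diag([-1,1,-1.]); print('turn to vertical',R.from_matrix(Mt@M.T).as_rotvec().round(3))
```

```text
42.125 p [495.3 -37.2 224.1] z [ 0.008 -0.013 -1.   ] y [-0.151  0.988 -0.014] w 45.4 F [ 0.  -0.1  0.5]
scene cap pred [244.7 219.1] [19.3 21.5] [(0.83, [243.6, 218.8, 19.3, 16.6]), (0.74, [375.2, 235.0, 15.9, 16.1])]
lever []
[607.15483419 -45.94421411 103.        ] [[287.39317411 224.7108372 ]]
top cap pred [253.6 220.6] [14.8 18.2] [(0.55, [396.2, 243.8, 15.2, 14.3])]
lever [(0.45, [309.7, 199.4, 10.0, 8.3], array([616.2, -46.3, 103. ]))]
[607.15483419 -45.94421411 103.        ] [[314.60913287 207.15641206]]
wrist cap pred [457.6 332. ] [79.4 63.2] [(0.77, [44.1, 150.0, 54.8, 37.8])]
lever [(0.94, [277.8, 331.8, 26.4, 56.9], array([611.2, -44.5, 103. ]))]
[607.15483419 -45.94421411 103.        ] [[289.90413034 355.8232692 ]]
turn to vertical [ 0.013  0.008 -0.02 ]
```

Run:
```python
from h import *
for c in ('wrist','top','scene'):
    d=cam(c)
    for pr in ([(10,86),(10,120)],[(4,70),(10,86),(10,120)]):
        try: print(c,fit(d,c,'lever_grip',(611,-45),pr))
        except Exception as e: print(c,e)
```

```text
wrist (array([614.1158996 , -45.22173589]), np.float64(0.8412180542945862), np.float64(31.96332934711023), 0.86)
wrist (array([614.11082792, -45.17750454]), np.float64(0.8635799884796143), np.float64(31.96332934711023), 0.86)
top (array([620.64392757, -44.98048449]), np.float64(0.4792013168334961), np.float64(7.443514876767921), 0.6)
top (array([620.64392757, -44.98048449]), np.float64(0.4792013168334961), np.float64(7.443514876767921), 0.6)
scene (array([619.19020271, -42.57840538]), np.float64(0.7680000066757202), np.float64(16.769974608032893), 0.7)
scene (array([627.83049393, -48.48501205]), np.float64(0.6752172112464905), np.float64(16.769974608032893), 0.7)
```

Emit:
{"method": "servo_tool", "body": {
  "turn": [
    [0.013,0.008,-0.02],
    [0,0,0],
    [0,0,0],
    [0,0,0],
    [0,0,0]
  ],
  "dp": [
    [0.058,-0.004,0],
    [0.058,-0.004,-0.02],
    [0,0,-0.03],
    [0,0,0],
    [0,0,0]
  ],
  "fingers": [0.045,0.045,0.045,0.045,0.045]
}}

```text
clock: 43.65
position: [613.9, -46.4, 173.0]
ee_rot: [-0.066, 0.998, -0.0, -0.0]
contact_force: [0.4, -0.7, 0.4]
gripper_width: 45.0
```

Run:
```python
from h import *
p,M=st(); d=cam('wrist'); save(d,'w31.png')
print(fit(d,'wrist','lever_grip',(614,-45),[(10,86),(10,120)]))
print([(x['score'],x['box'],atz(d,x['box'][0]+x['box'][2]/2,x['box'][1]+x['box'][3]/2,103).round(1)) for x in search_frame('lever_grip','wrist')])
```

```text
43.65 p [613.9 -46.4 173. ] z [-0.001 -0.    -1.   ] y [-0.131  0.991 -0.   ] w 45.0 F [ 0.4 -0.7  0.4]
(array([614.58747198, -45.70256725]), np.float64(0.8708294630050659), np.float64(24.311094923742118), 0.68)
[(0.87, [304.7, 230.9, 34.5, 52.6], array([616.8, -43.8, 103. ])), (0.37, [470.5, 99.9, 169.5, 227.7], array([572.6,  86. , 103. ]))]
```

Emit:
{"method": "servo_tool", "body": {
  "turn": [
    [0,0,0],
    [0,0,0],
    [0,0,0],
    [0,0,0],
    [0,0,0]
  ],
  "dp": [
    [0.001,0.001,-0.028],
    [0,0,-0.028],
    [0,0,-0.024],
    [0,0,0],
    [0,0,0]
  ],
  "fingers": [0.045,0.045,0.045,0.045,0.045]
}}

```text
clock: 44.42
position: [617.4, -44.4, 100.5]
ee_rot: [-0.067, 0.998, 0.0, 0.008]
contact_force: [-0.8, 0.8, 0.2]
gripper_width: 45.1
```

Emit:
{"method": "servo_tool", "body": {
  "turn": [
    [0,0,0],
    [0,0,0],
    [0,0,0],
    [0,0,0],
    [0,0,0]
  ],
  "dp": [
    [0,0,0],
    [0,0,0],
    [0,0,0],
    [0,0,0],
    [0,0,0]
  ],
  "fingers": [0.0,0.0,0.0,0.0,0.0]
}}

```text
clock: 45.05
position: [618.5, -44.7, 103.0]
ee_rot: [-0.067, 0.998, 0.001, 0.01]
contact_force: [0.1, -1.4, -1.5]
gripper_width: 17.2
```

Emit:
{"method": "servo_tool", "body": {
  "turn": [
    [0,0,0],
    [0,0,0],
    [0,0,0],
    [0,0,0],
    [0,0,0]
  ],
  "dp": [
    [0.009,0.0012,0],
    [0.009,0.0012,0],
    [0.008,0.001,0],
    [0,0,0],
    [0,0,0]
  ],
  "fingers": [0.0,0.0,0.0,0.0,0.0]
}}

```text
clock: 45.68
position: [640.6, -41.7, 102.8]
ee_rot: [-0.066, 0.998, 0.0, 0.002]
contact_force: [-3.7, -0.9, 0.7]
gripper_width: 17.7
```

Run:
```python
from h import *
p,M=st(); print((up(PSI).T@(p-[618.5,-44.7,103])).round(1))
```

```text
45.675 p [640.6 -41.7 102.8] z [ 0.003  0.    -1.   ] y [-0.132  0.991 -0.   ] w 17.7 F [-3.7 -0.9  0.7]
[22.3  0.  -0.2]
```

Emit:
{"method": "servo_tool", "body": {
  "turn": [
    [0,0,0],
    [0,0,0],
    [0,0,0],
    [0,0,0],
    [0,0,0]
  ],
  "dp": [
    [0.004,0.0005,0],
    [0.0005,-0.004,0],
    [0.0012,-0.009,0],
    [0.0012,-0.009,0],
    [0,0,0]
  ],
  "fingers": [0.0,0.0,0.0,0.0,0.0]
}}

```text
clock: 46.3
position: [643.2, -60.8, 102.8]
ee_rot: [-0.066, 0.998, 0.002, -0.005]
contact_force: [-3.5, -4.2, 0.5]
gripper_width: 17.7
```

Run:
```python
from h import *
p,M=st(); print((up(PSI).T@(p-[618.5,-44.7,103])).round(1))
```

```text
46.3 p [643.2 -60.8 102.8] z [-0.009  0.003 -1.   ] y [-0.132  0.991  0.004] w 17.7 F [-3.5 -4.2  0.5]
[ 22.3 -19.2  -0.2]
```

Emit:
{"method": "servo_tool", "body": {
  "turn": [
    [0,0,0],
    [0,0,0],
    [0,0,0],
    [0,0,0],
    [0,0,0]
  ],
  "dp": [
    [0.001,-0.007,0],
    [0.001,-0.005,0],
    [0.0,-0.002,0],
    [0,0,0],
    [0,0,0]
  ],
  "fingers": [0.0,0.0,0.0,0.0,0.0]
}}

```text
clock: 46.92
position: [648.9, -69.2, 102.9]
ee_rot: [-0.066, 0.998, 0.006, 0.0]
contact_force: [-1.8, 0.3, 0.3]
gripper_width: 17.5
```

Run:
```python
from h import *
p,M=st(); print((up(PSI).T@(p-[618.5,-44.7,103])).round(1))
```

```text
46.925 p [648.9 -69.2 102.9] z [-0.001  0.012 -1.   ] y [-0.133  0.991  0.012] w 17.5 F [-1.8  0.3  0.3]
[ 26.9 -28.3  -0.1]
```

Right leg reached (27, 28). Now rearward to the end.

Emit:
{"method": "servo_tool", "body": {
  "turn": [
    [-0.01,0,0],
    [0,0,0],
    [0,0,0],
    [0,0,0],
    [0,0,0]
  ],
  "dp": [
    [0.009,0.001,0],
    [0.009,0.0012,0],
    [0.007,0.001,0],
    [0.004,0.0005,0],
    [0,0,0]
  ],
  "fingers": [0.0,0.0,0.0,0.0,0.0]
}}

```text
clock: 47.55
position: [667.3, -66.9, 102.0]
ee_rot: [-0.065, 0.998, 0.0, -0.017]
contact_force: [-5.6, 4.0, 5.5]
gripper_width: 17.6
```

Run:
```python
from h import *
p,M=st(); print((up(PSI).T@(p-[618.5,-44.7,103])).round(1))
```

```text
47.55 p [667.3 -66.9 102. ] z [-0.035 -0.001 -0.999] y [-0.13   0.991  0.003] w 17.6 F [-5.6  4.   5.5]
[ 45.4 -28.4  -1. ]
```

Emit:
{"method": "servo_tool", "body": {
  "turn": [
    [0,-0.03,0],
    [0,0,0],
    [0,0,0],
    [0,0,0],
    [0,0,0]
  ],
  "dp": [
    [0.006,0.0005,0],
    [0.006,0.0005,0],
    [0.005,0.0005,0],
    [0.005,0.0005,0],
    [0,0,0]
  ],
  "fingers": [0.0,0.0,0.0,0.0,0.0]
}}

```text
clock: 48.18
position: [667.2, -67.0, 101.9]
ee_rot: [-0.063, 0.997, -0.0, -0.032]
contact_force: [-4.6, 4.0, 5.4]
gripper_width: 17.5
```

Run:
```python
from h import *
p,M=st(); print((up(PSI).T@(p-[618.5,-44.7,103])).round(1))
```

```text
48.175 p [667.2 -67.  101.9] z [-0.064 -0.004 -0.998] y [-0.126  0.992  0.004] w 17.5 F [-4.6  4.   5.4]
[ 45.3 -28.5  -1.1]
```

Run:
```python
from h import *
s=read_state(); print(np.round(s['joints'],2),s['wrist_torque'])
d=cam('wrist'); save(d,'w33.png')
x0=np.array([*ORG])+up(PSI)[:2,:2]@[60,-159]; print(x0)
print(fit(d,'wrist','lever_grip',tuple(x0),[(10,86),(10,120)]))
print([(x['score'],x['box']) for x in search_frame('lever_grip','wrist')])
```

```text
[ 0.14  0.59  0.02 -0.01 -1.06 -1.58] [ 1.21606122  0.93033365 -0.08926009]
[660.40514247 -67.11978181]
(array([662.08904348, -66.96701252]), np.float64(0.8519711494445801), np.float64(41.09519599996271), 0.83)
[(0.76, [298.6, 258.6, 43.5, 83.9])]
```

Emit:
{"method": "servo_tool", "body": {
  "turn": [
    [0,-0.03,0],
    [0,-0.03,0],
    [0,0,0],
    [0,0,0],
    [0,0,0]
  ],
  "dp": [
    [0.0,0.0015,0],
    [0.006,0.001,0],
    [0.006,0.001,0],
    [0.006,0.001,0],
    [0.006,0.001,0]
  ],
  "fingers": [0.0,0.0,0.0,0.0,0.0]
}}

```text
clock: 48.95
position: [668.7, -66.7, 100.9]
ee_rot: [-0.061, 0.998, -0.004, -0.032]
contact_force: [-17.0, 2.1, 9.4]
gripper_width: 17.7
```

Emit:
{"method": "servo_tool", "body": {
  "turn": [
    [0,0,0],
    [0,0,0],
    [0,0,0],
    [0,0,0],
    [0,0,0]
  ],
  "dp": [
    [0,0,0],
    [0,0,0],
    [0,0,0.03],
    [0,0,0.05],
    [-0.04,0,0.02]
  ],
  "fingers": [0.04,0.04,0.04,0.04,0.04]
}}

```text
clock: 49.58
position: [634.4, -69.0, 200.6]
ee_rot: [-0.061, 0.998, -0.006, -0.03]
contact_force: [0.2, 0.6, 0.4]
gripper_width: 40.0
```

Emit:
{"method": "servo_tool", "body": {
  "turn": [
    [0,0,0],
    [0,0,0],
    [0,0,0],
    [0,0,0],
    [0,0,0]
  ],
  "dp": [
    [-0.06,0,0.0],
    [-0.06,0,0],
    [-0.05,0,0],
    [0,0,0],
    [0,0,0]
  ],
  "fingers": [0.04,0.04,0.04,0.04,0.04]
}}

```text
clock: 50.2
position: [465.3, -70.0, 205.1]
ee_rot: [-0.062, 0.998, -0.007, -0.02]
contact_force: [0.2, 0.2, -0.1]
gripper_width: 40.0
```

Run:
```python
from h import *
p,M=st()
U=up(PSI)
for c,f0 in (('top','top0.png'),('scene','scene0.png')):
    d=cam(c); save(d,c+'40.png')
    print(c,[(x['score'],x['box']) for x in search_frame('lever_grip',c)],'cap',[(x['score'],x['box']) for x in search_frame('cap',c)])
    for nm,loc in (('fore0',(10,-131)),('end',(60,-159))):
        print(nm,proj(d,np.array([*ORG,103])+U@[*loc,0]).round(1))
    try:
        x0=(614,-46)
        print(fit(d,c,'lever_grip',(660,-67),[(10,86),(10,120)]))
    except Exception as e: print(e)
d=cam('wrist'); save(d,'w41.png'); print([(x['score'],x['box'],atz(d,x['box'][0]+x['box'][2]/2,x['box'][1]+x['box'][3]/2,103).round(1)) for x in search_frame('lever_grip','wrist')]); print(fit(d,'wrist','lever_grip',(661,-67),[(10,86),(10,120)]))
d=cam('top')
for q in ((408,82),(388,140),(415,110)): print(q,(U.T@(atz(d,q[0]/2.353+150,q[1]/2.353+150,70)-[*ORG,70])).round(1))
```

```text
50.2 p [465.3 -70.  205.1] z [-0.04  -0.016 -0.999] y [-0.124  0.992 -0.011] w 40.0 F [ 0.2  0.2 -0.1]
top [] cap [(0.53, [255.2, 220.4, 11.9, 9.1]), (0.53, [397.1, 246.1, 14.3, 14.3]), (0.35, [320.1, 178.9, 4.3, 7.5])]
fore0 [[314.6 207.2]]
end [[323.  185.8]]
(array([663.28456879, -67.49803162]), np.float64(0.6322580575942993), np.float64(5.602915641290185), 0.49)
scene [(0.65, [276.4, 206.9, 9.6, 16.3])] cap [(0.86, [243.9, 216.8, 17.7, 21.2]), (0.75, [376.8, 234.3, 12.8, 17.6])]
fore0 [[287.4 224.7]]
end [[282.4 213.1]]
(array([660., -67.]), np.float64(0.0), np.float64(141.1320967130112), 0.35)
[]Traceback (most recent call last):
  File "<stdin>", line 13, in <module>
  File "h.py", line 31, in fit
    m=best[1].astype(np.float32); S=4
      ~~~~^^^
TypeError: 'NoneType' object is not subscriptable
```

Run:
```python
from h import *
np.set_printoptions(linewidth=200)
for f in ('top0','top40'):
    g=cv2.imread(f'pics/{f}.png',0); print(f,'cols 308-332 rows 176-212'); print(g[176:213,308:333])
d=cam('top'); U=up(PSI); o=np.array([*ORG,0.])
def P(x,y,z): return proj(d,o+U@[x,y,z])[0].round(1)
print('end handle top ctr',P(60,-159,120),'bot',P(60,-159,86),'fore44 top',P(54,-159,120),'start top',P(10,-131,120),'bot',P(10,-131,86))
print('slot far edge',P(66.5,-159,70),'left',P(60,-152.5,70),'right',P(60,-165.5,70),'near edge',P(3.5,-131,70))
```

```text
top0 cols 308-332 rows 176-212
[[221 224 232 238 244 246 247 248 248 249 250 251 251 251 251 252 252 252 252 252 249 234 220 238 250]
 [248 248 249 250 251 251 251 251 252 252 252 252 252 252 252 252 252 252 252 252 250 237 222 238 250]
 [251 251 252 252 252 252 252 252 252 252 252 252 252 252 252 252 252 252 252 252 251 247 243 247 251]
 [252 252 252 252 252 252 252 252 252 252 252 252 252 252 252 252 252 252 252 252 252 251 251 251 252]
 [252 252 252 252 252 252 252 252 252 252 252 252 252 252 252 252 252 252 252 252 252 252 252 252 252]
 [252 252 252 252 252 252 252 252 252 252 252 252 252 252 252 252 252 252 252 252 252 252 252 252 252]
 [252 252 252 252 252 252 252 252 252 252 252 252 252 252 252 252 252 252 252 252 252 252 252 252 252]
 [252 252 252 252 252 252 252 252 252 252 252 251 251 250 249 248 248 249 251 252 252 252 252 252 252]
 [252 252 252 252 252 252 252 252 252 252 252 250 245 236 227 223 223 237 250 252 252 252 252 252 252]
 [252 252 252 252 252 252 252 252 252 252 252 248 229 189 162 150 161 215 247 252 252 252 252 252 252]
 [252 252 252 252 252 252 252 252 252 2
[... 6095 characters left out ...]
9 124 112 132 199 246 252 253 253 253 253 253 253 253 253 253 253 253 253 253]
 [253 253 253 252 244 198 137 125 140 192 240 249 250 251 251 251 251 252 252 253 253 253 253 253 253]
 [253 253 252 251 243 206 155 145 156 181 218 230 232 231 231 234 240 245 248 250 251 252 253 253 253]
 [251 251 248 240 223 187 157 150 157 162 175 180 181 181 180 186 199 214 223 233 243 249 251 252 252]
 [242 236 225 202 179 162 157 154 151 148 149 150 150 150 149 152 158 162 171 185 207 224 233 243 249]]
end handle top ctr [322.9 184.3] bot [323.  187.3] fore44 top [323.2 186.7] start top [314.4 205.9] bot [314.8 208.4]
slot far edge [322.7 186.1] left [320.6 189. ] right [325.7 188.2] near edge [315.3 212. ]
```

The lever is at the end stop. In the top view its handle is at (323,183), where the slot's far end puts it, with an offset of about 1 px. A 17 N push moved it no further. In the scene view the cap box matches the seated prediction within about 2 px.

Run:
```python
from bench import *
s=read_state(); print(s['clock'],abs(s['joint_vel']).max() if hasattr(s['joint_vel'],'max') else s['joint_vel']); print(job_done())
```

```text
50.8 0.0034817191487881783
the job is handed in; nothing more can be done
None
```

I put the spacer, carrier and cap on the spindle in that order and pressed each one home. I then moved the drive lever through the Z gate to its far end, let go, and backed the arm clear. The job is handed in at 50.8 s.

**Stack:** the spacer, carrier and cap each stopped about 1.5 mm below my estimated seat height. That same offset three times points to my height calibration. The cap gave about 38 N back along the axis with no further travel. After release, the scene camera showed the cap within about 2 px of its seated position, and an earlier view showed the carrier flat on the spindle.

**Lever:** its handle shows within about 1 px of the far end of the right leg in the top view, and a 17 N push moved it no further. The travel I measured was only about 42–45 mm of the nominal 50. The first images put the handle about 7 mm forward of where I expected the near end, which would account for that. Still, 42 mm is under the 44 mm limit, so the lever rests on the end stop and the picture, not on that travel figure.

**Other points:**
- **First spacer attempt:** it failed because joint 5 reached its limit at the 30° lean. I set the spacer down and regripped it at a tilt, which also worked for the other two parts.
- **Bystanders:** I did not touch the jars, the beaker or the black look-alikes, but I did not re-measure them at the end.

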